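Load a sample plate into the dark chamber with a paddle and shut its door

TASK

Take the sample plate out of the blue tray with the gripper's fingers and lay it on the two rails of the open transfer stand, centred and lined up with the rails. Let go, take the orange-handled paddle, slide its blade under the plate, lift the plate and carry it on the blade into the dark chamber, leaving it centred on the two rails inside with the paddle drawn out. Then set the paddle back down standing on its rubber mat, push the chamber door shut until it clicks home on its catch, and leave the bystanding jar, positioner and brass weight where they are.

Things in the scene. Friction and masses are not known exactly. Their poses are not given: they have to be found in the camera images.
- plate_centre (a point): Centre (half-way up) of the loose sample plate: flat aluminium, 90 x 60 x 8 mm, a copper-coloured gridded disc on top, about 90 g. x along its 90 mm length, y along its 60 mm width (the width to grip), z up; end for end it is the same. It starts in the blue tray, its underside 12 mm above the bench.
- plate: The same plate; origin at the centre of its underside, axes as above.
- tray: Blue tray (fixed), 128 (x) x 164 (y) mm outside, floor 4 mm, wall 4 mm, rim 20 mm above the bench. The plate lies in it on two white strips (8 mm tall, 44 mm long in y, at x = -30 and +30 mm), near its middle and along x to within 0.15 rad; 30 mm or more is free between the plate's long sides and the rim. The rim keeps the paddle out. Origin: centre of the underside.
- stand_seat (a point): Transfer stand (fixed): grey base 110 x 90 x 6 mm, two yellow rails 110 mm long, 8 mm wide, 42 mm apart inside, tops 22 mm above the bench, no walls or stops. Point: midway between the rails at their tops, mid-length: where the centre of the plate's underside belongs. x along the rails, away from the robot, z up. The blade goes between the rails, in 16 mm of free height, from the robot's side.
- chamber_seat (a point): Point midway between the two yellow rails in the dark chamber, mid-length, level with their tops: where the centre of the plate's underside belongs. Rails as on the stand but 120 mm long, tops 22 mm above the bench, chamber floor 6 mm. x runs inwards through the front opening, y to the left seen from the robot, z up.
- chamber: Dark chamber (fixed): low black box 150 mm deep (x), 140 wide, 84 high; black roof with an open viewing port (86 x 56 mm, too small for the plate) over the rails. The front opening, towards the robot (-x), is 128 mm wide and reaches up to the roof's underside, 80 mm above the bench; the front face is 69 mm before the rails' mid-point, the back wall's inside 75 mm behind it. Steel catch housing, 14 mm tall, on the roof at front left. Origin: centre of the underside.
- door (a joint): Chamber door angle (rad): 0 shut, growing as it swings out towards the robot and to the right; starts wide open (1.5 to 1.8). About 0.04 N m of friction, stays where left. A sprung catch begins to resist at about 0.1 rad, takes about 4 N at the free edge to pass, and holds the door at 0 once past about 0.04.
- door_hinge (a point): Point on the door's upright hinge axis, at the chamber's right front edge, 41 mm above the bench. Axes turn with the door: y from hinge to free edge, -x out of the outer face, z up; shut, they equal the chamber's. The red panel reaches 140 mm along y, is 12 mm thick (x = 0 inner to x = -12 mm outer face) and spans 6 to 76 mm above the bench.
- door_edge (a point): Middle of the door's free upright edge, on the outer face.
- paddle_grip (a point): Centre of the paddle's orange handle, the point to grip, 42 mm above the blade's underside. x towards the blade's tip, y across, z up. Handle: bar 20 mm wide (y), 22 mm tall, x = -55 to +42 mm. Paddle about 140 g. With the plate well placed on the blade, the plate's centre is at about x = +120 mm.
- paddle: The same paddle; origin 42 mm below the handle's centre. A steel riser (24 mm wide) goes down at x = +30 to +42 mm; from its bottom the flat blade, 30 mm wide, 3 mm thick (z = 0 to 3 mm), reaches to its tip at x = +155. A foot (20 mm wide) goes down at x = -55 to -43 to z = 0: the paddle stands by itself on foot and blade.
- mat_centre (a point): Centre of the top of the black rubber mat (fixed, 250 x 90 x 2 mm), x along its length. The paddle starts standing on it, blade pointing along the mat's +x, the handle's centre about 50 mm towards -x from this point, and goes back so.
- jar_c (a point): Bystander: small amber jar with black cap, 44 mm across, 70 mm tall; point at its centre.
- positioner_c (a point): Bystander: black micropositioner block with aluminium knobs, 50 x 50 mm, 74 mm tall; point at half height.
- weight_c (a point): Bystander: brass weight with a knob, 48 mm across, 45 mm tall; point at half height.

How it is judged (in metres and radians):
On the way, in this order (a step that is already met when the one before it is completed fails the run):
1. the plate lies centred on the stand's rails, released (x of plate_centre in the frame of stand_seat between -0.015 and 0.015 m and y of plate_centre in the frame of stand_seat between -0.008 and 0.008 m and z of plate_centre in the frame of stand_seat between 0.001 and 0.007 m and angle between the x axis of plate_centre and the x axis of stand_seat, either way round below 0.15 rad and linear speed of plate below 0.02 m/s and contact force between plate and the fingers below 0.05 N and contact force between plate and paddle below 0.05 N), for 0.2 s.
2. the plate is lifted off the stand on the paddle's blade, not touched by the fingers (contact force between plate and paddle above 0.15 N and z of plate_centre in the frame of stand_seat above 0.01 m and contact force between plate and the fingers below 0.05 N), for 0.3 s.
3. the plate lies centred on the rails inside the chamber and the paddle no longer touches it (x of plate_centre in the frame of chamber_seat between -0.015 and 0.015 m and y of plate_centre in the frame of chamber_seat between -0.008 and 0.008 m and z of plate_centre in the frame of chamber_seat between 0.001 and 0.007 m and angle between the x axis of plate_centre and the x axis of chamber_seat, either way round below 0.15 rad and linear speed of plate below 0.02 m/s and contact force between plate and the fingers below 0.05 N and contact force between plate and paddle below 0.05 N), for 0.2 s.
At the end, for the whole second after the job is handed in: Plate flat on the chamber rails, centre within 15 mm along, 8 mm across, 0.15 rad; door shut on its catch (under 0.025 rad); paddle released, standing upright on its mat, handle centre within 100 mm along and 45 mm across of the mat's centre (all of step 3 and value of joint door between -0.02 and 0.025 rad and angle between paddle_grip's own z axis and vertical below 0.08 rad and z of paddle_grip in the frame of mat_centre between 0.036 and 0.048 m and x of paddle_grip in the frame of mat_centre between -0.1 and 0.1 m and y of paddle_grip in the frame of mat_centre between -0.045 and 0.045 m and linear speed of paddle below 0.02 m/s and contact force between paddle and the fingers below 0.05 N); the robot touches nothing.
It fails at once if the jar is displaced by more than 30 mm or knocked over (distance of jar_c from where it was at the start of the episode above 0.03 m or angle between jar_c's own z axis and vertical above 0.4 rad).
It fails at once if the positioner is displaced by more than 30 mm or knocked over (distance of positioner_c from where it was at the start of the episode above 0.03 m or angle between positioner_c's own z axis and vertical above 0.4 rad).
It fails at once if the weight is displaced by more than 30 mm or knocked over (distance of weight_c from where it was at the start of the episode above 0.03 m or angle between weight_c's own z axis and vertical above 0.4 rad).
It fails at once if the plate is tipped by more than 25 degrees (angle between plate_centre's own z axis and vertical above 0.44 rad).
It fails at once if the fingers hold the plate at the chamber, where it must come on the paddle (contact force between plate and the fingers above 0.3 N and horizontal distance between plate_centre and chamber_seat below 0.14 m).
It also fails if it takes over 72 s, if anything falls off the work surface, if the arm or the gripper's body presses on something with over 40 N, if the wrist force passes 120 N, or if a joint passes its speed limit or range.

ROBOT

A 6-joint arm with a two-finger parallel gripper is mounted at the origin on the work surface. World frame = base frame: x ahead of the robot, y to its left, z up, the work surface at z = 0. Lengths are in m, angles in degrees, forces in N, time in s.
With the tool pointing down it reaches from about 0.375 to 0.925 m from the base axis. Payload 5.7 kg.
Tool frame: the origin (TCP) lies midway between the tips of the shut fingers; the grasp point (between the pads) lies 19 mm behind it; z points along the fingers, y is the line along which they close (so a half turn about z gives the same grasp; the last joint's range is limited). The gripper opens to 85 mm and grips with 20 to 120 N. Pads are 22 mm wide; open, the fingers measure 114 mm over their backs; the gripper's body (76 mm by 85 mm) begins 54 mm behind the grasp point. The pads swing forward as they close: fully open they stand 13 mm farther back than shut.
Start: joints at [65.942, 20.558, 86.54, -0, 72.909, -6.595], TCP at [0.18, 0.572, 0.231] pointing down, gripper open.
Joint ranges: [-170.27, 170.27], [-57.76, 135], [12.27, 136.19], [-55.21, 235.2], [11.17, 155.16], [-170.74, 170.74]. Speed limits (degrees/s): [136.94, 136.94, 180, 180, 180, 180].

INTERFACE

Orientations are given as [roll, pitch, yaw] about the fixed x, y, z axes, in that order (R = Rz(yaw) Ry(pitch) Rx(roll)).
In Python, from station import ctrl gives the robot as it stands. The module is installed in compiled form; this text tells all that it offers.
- The arm moves only by the tool apply_moves, never from a script. Its argument "rows" is a list of rows, each an object with "jaw": the opening, from 0 (shut) to 1 (fully open); "travel": the shift along the tool's x, y, z in mm, a list of three; "twist": the turn about the tool's z in rad. In form: [{"jaw": jaw, "travel": [x, y, z], "twist": twist}, ...]. A call has 1 to 10 rows; each row shifts and turns the commanded pose from where the row before left it, along the tool's axes as they then stand; what a row does not reach is not made up. A row lasts 1/8 s, in which the tool goes at most 62.5 mm and 10.7 degrees, less where a joint would pass 70% of its speed; a pose out of reach is approached as far as the arm can. A call is refused whole if a number of a shift passes 62.5 or a number of a turn 0.188, either way. A call with a gripper value outside its range is refused whole. The fingers move at their own pace and stop on an object; "grip_force" is the grip in N (left out, the last holds). Time passes only in rows, so rows that do not move let the fingers close. It gives the time, the measured TCP pose, the force, the opening and the grip force at its end, in the units of the state.
- ctrl.read_state(): the state, without advancing time (a new reading comes with each control period).
- ctrl.camera(name): name is "scene" or "top" or "wrist"; returns the picture (400x640x3 uint8, red, green, blue); there is no depth.
- ctrl.calibration(name): a dict with "mtx" (3x3 intrinsics, pixels), "dist_coeffs" ([k1, k2, p1, p2, k3] as OpenCV has them; the pictures are not rectified), "extrinsics" (4x4, takes a point from world to camera coordinates). Camera axes: x right, y down, z forward; pixel columns grow to the right and rows downward; lengths in m; the calibration is good to about 2 mm. A picture is of the moment at which its call begins: read the wrist's pose just before it. calibration takes no time and is no camera call; for the wrist camera it gives the pose at the moment of the call.
- ctrl.sign_off(): hands the job in; it is judged then, once.
The state is a dict: "time": time; "joint_pos": joint angles; "qvel": joint speeds; "joint_efforts": joint torques, N m; "ee_pos": TCP position; "ee_rot": TCP orientation; "wrist_force": force on the tool from outside, world axes, zero at the start; "wrist_torque": the same for the moment, N m; "grip_width": finger opening in m; "grasp_force": force on a finger pad.
Only numpy, scipy, OpenCV 4.12 (cv2) and the standard library are available. Lean on these libraries where they do the work, as an engineer would, in place of code of your own. Each camera call takes 0.05 s, during which the arm holds its last target. There are 200 camera calls.

## Working session

There is one attempt and no reset: what is moved stays moved. The work goes in short steps, Python scripts to look and compute and a tool call to move; the robot and the scene stay as the last step left them, time stands still between calls to the robot, and variables do not carry over. Pictures are saved under pics/ and viewed, at most 10 in all, crops included, and the job is handed in when it is done.

Besides the shell and the picture viewer there is one more tool, called after "Request:" as name(argument=value, ...) on one line, values as JSON. apply_moves: Moves the arm, as the interface text tells. Its arguments: {"type":"object","properties":{"rows":{"type":"array","items":{"type":"object","properties":{"jaw":{"type":"number"},"travel":{"type":"array","items":{"type":"number"}},"twist":{"type":"number"}}}},"grip_force":{"type":"number"}},"required":["rows"]}

```bash
mkdir -p pics; python3 - <<'E'
from station import ctrl
import cv2,numpy as np
np.set_printoptions(precision=4,suppress=True)
print(ctrl.read_state())
for n in ("scene","top"):
    im=ctrl.camera(n); cv2.imwrite(f"pics/{n}0.png",im[:,:,::-1]); c=ctrl.calibration(n)
    print(n,c["mtx"],c["dist_coeffs"],c["extrinsics"])
E
```

```text
{'time': 0.0, 'joint_pos': array([65.9423, 20.5987, 86.5988, -0.0007, 72.9089, -6.5949]), 'qvel': array([-0.0453,  0.0795,  0.1113,  0.0844, -0.0234, -0.0121]), 'joint_efforts': array([  0.0006, -52.7619, -27.8618,  -0.    ,   0.0131,  -0.0001]), 'ee_pos': array([0.1798, 0.5717, 0.2304]), 'ee_rot': array([-179.8942,   -0.0116,  162.5374]), 'wrist_force': array([0.5962, 0.7276, 1.2271]), 'wrist_torque': array([ 0.0363,  0.0007, -0.0285]), 'grasp_force': 0.0, 'grip_width': 0.08523158211034718}
scene [[487.2625   0.     321.2868]
 [  0.     487.2625 197.5809]
 [  0.       0.       1.    ]] [-0.0025  0.      0.      0.      0.    ] [[ 0.7807  0.6249  0.0074 -0.4946]
 [ 0.5159 -0.6377 -0.572  -0.267 ]
 [-0.3527  0.4504 -0.8202  1.4663]
 [ 0.      0.      0.      1.    ]]
top [[510.2965   0.     320.8404]
 [  0.     510.2965 200.777 ]
 [  0.       0.       1.    ]] [-0.0039  0.      0.      0.      0.    ] [[ 0.0052 -0.9997  0.0224  0.0013]
 [-0.9888 -0.0084 -0.1489  0.6195]
 [ 0.1491 -0.0214 -0.9886  1.1377]
 [ 0.      0.      0.      1.    ]]
```

View pics/scene0.png

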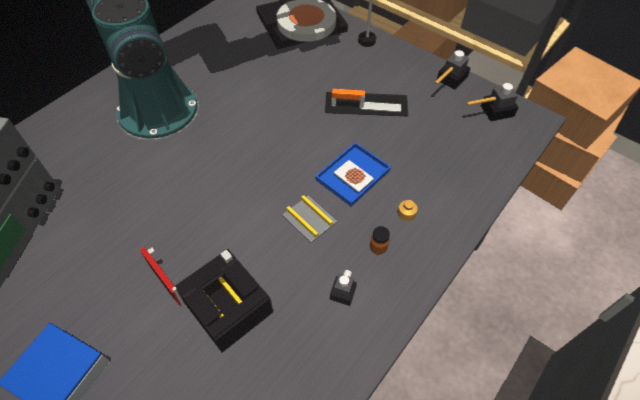

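View pics/top0.png

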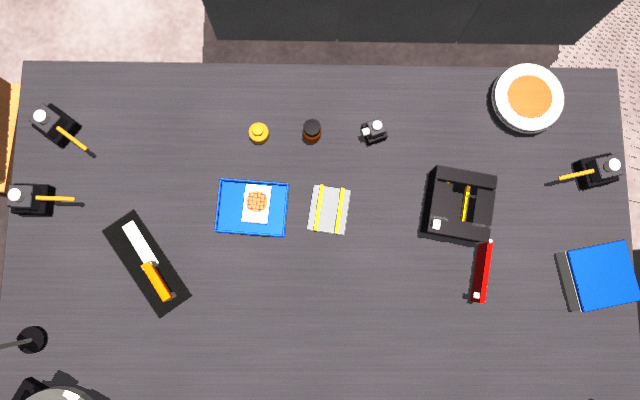

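The scene view and top view show the tray (top ≈252,208) with the plate at (257,204). The stand is at (330,209), the chamber at (460,205) with its red door at (481,272), and the paddle on its mat at (147,262). The weight (259,132), jar (312,131) and positioner (374,132) stand behind them.

```bash
cat > h.py <<'E'
from station import ctrl
import cv2,numpy as np
np.set_printoptions(precision=4,suppress=True)
def cast(c,px,z):
    px=np.array(px,float).reshape(-1,1,2)
    n=cv2.undistortPoints(px,np.array(c["mtx"]),np.array(c["dist_coeffs"]))[:,0]
    E=np.array(c["extrinsics"]);R,t=E[:3,:3],E[:3,3]
    o=-R.T@t; d=np.c_[n,np.ones(len(n))]@R
    return o+d*((z-o[2])/d[:,2])[:,None]
def hsv(im): return cv2.cvtColor(im,cv2.COLOR_RGB2HSV)
MASK=dict(yellow=((25,150,110),(35,255,255)),blue=((105,150,80),(125,255,255)),orange=((8,150,120),(22,255,255)),
 red1=((0,170,70),(4,255,255)),white=((0,0,190),(180,50,255)),black=((0,0,0),(180,255,42)))
def blobs(im,col,roi,amin=30):
    """contours of a colour in roi (x0,y0,x1,y1), full-image px"""
    m=cv2.inRange(hsv(im),*[np.array(v) for v in MASK[col]])
    k=np.zeros_like(m);x0,y0,x1,y1=roi;k[y0:y1,x0:x1]=255
    cs,_=cv2.findContours(m&k,cv2.RETR_EXTERNAL,cv2.CHAIN_APPROX_NONE)
    return [q[:,0] for q in cs if cv2.contourArea(q)>amin]
def rect(P):
    """min rect of world pts: centre, long, short, angle of the long side deg"""
    (cx,cy),(w,h),_=r=cv2.minAreaRect((P[:,:2]*1000).astype(np.float32))
    b=cv2.boxPoints(r);e=b[1]-b[0];f=b[2]-b[1]
    l=e if np.linalg.norm(e)>np.linalg.norm(f) else f
    a=np.degrees(np.arctan2(l[1],l[0]));a=(a+90)%180-90
    return np.round([cx,cy,max(w,h),min(w,h),a],1)
E
python3 - <<'E'
from h import *
im=cv2.imread("pics/top0.png")[:,:,::-1].copy();c=ctrl.calibration("top")
for n,col,roi,z in [("plate","white",(225,180,285,235),.02),("disc","orange",(225,180,285,235),.021),("tray","blue",(200,170,300,245),.02),("rails","yellow",(300,175,360,240),.022),
 ("chrails","yellow",(420,165,500,240),.022),("handle","orange",(130,250,185,310),.055),("blade","white",(110,210,170,275),.005),("door","red1",(460,230,500,310),.076),("mat","black",(95,205,195,320),.002),("chamber","black",(410,160,502,245),.084)
 ,("weight","yellow",(240,115,280,150),.03),("weighto","orange",(240,115,280,150),.03),("jar","black",(295,115,330,145),.07),("pos","black",(350,115,390,150),.06),("catch","white",(425,215,445,235),.098)]:
    for q in blobs(im,col,roi):
        print(n,cv2.boundingRect(q),rect(cast(c,q,z)))
print(ctrl.calibration("wrist"))
big=cv2.resize(im[150:320,90:510],None,fx=1.9,fy=1.9,interpolation=cv2.INTER_CUBIC);cv2.imwrite("pics/topcrop.png",big[:,:,::-1])
E
```

```text
plate (241, 184, 31, 40) [616.2 158.4  91.6  62.1  -5.5]
tray (214, 178, 75, 59) [607.2 168.8 164.2 129.7  86. ]
rails (335, 188, 9, 46) [600.7 -37.8 109.    7.5  -8.3]
rails (314, 184, 10, 47) [608.7  11.2 111.1   6.9  -8.2]
chrails (462, 192, 8, 29) [ 614.1 -337.8   70.1    7.9  -13.3]
handle (144, 262, 28, 40) [432.4 371.5  94.1  24.8  33.6]
blade (122, 221, 37, 43) [518.9 430.8 120.6  31.3  33.7]
door (471, 243, 22, 60) [ 458.7 -352.6  134.6   32.1  -10.2]
chamber (466, 198, 10, 24) [ 597.3 -331.8   54.8   14.4   -9.9]
chamber (448, 181, 45, 14) [ 642.4 -330.6  101.5   25.3   80.4]
chamber (420, 166, 60, 76) [ 586.  -255.2  193.6  106.1   28.3]
weight (250, 123, 18, 18) [788.6 155.4  42.1  40.6   1.5]
pos (364, 133, 23, 13) [ 768.1 -120.3   50.    22.7  -70.6]
catch (432, 219, 9, 11) [ 562.2 -249.4   22.8   16.9   -9.7]
{'mtx': array([[329.4232,   0.    , 329.2258],
       [  0.    , 329.4232, 195.1962],
       [  0.    ,   0.    ,   1.    ]]), 'dist_coeffs': array([0.0014, 0.    , 0.    , 0.    , 0.    ]), 'extrinsics': array([[ 0.3008,  0.9537, -0.0015, -0.5995],
       [ 0.9174, -0.2889,  0.2736, -0.0346],
       [ 0.2605, -0.0837, -0.9619,  0.3787],
       [ 0.    ,  0.    ,  0.    ,  1.    ]])}
```

View pics/topcrop.png

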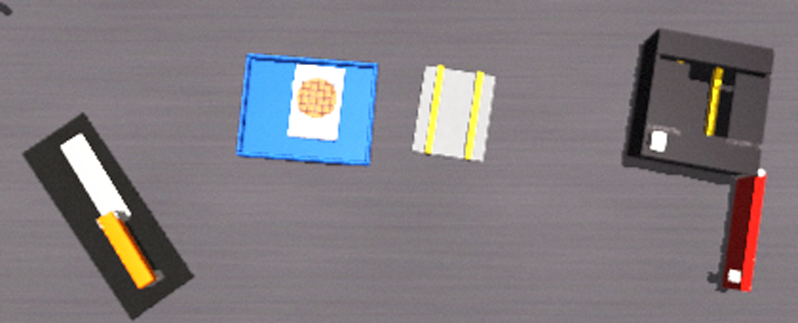

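Plate, stand and paddle sizes check against the given dimensions: 91x62 mm, rails 50 mm apart and 110 mm long, blade 31 mm wide. Next I'll go above the plate and look with the wrist camera.

```bash
cat >> h.py <<'E'
def plan(x,y,z,yaw,n=None,sx=62):
    """rows (travel mm, twist rad) from the current pose to the target pose (mm, deg), tool down"""
    s=ctrl.read_state();p=np.array(s["ee_pos"])*1000;a=np.radians(s["ee_rot"][2])
    da=(np.radians(yaw)-a+np.pi)%(2*np.pi)-np.pi
    D=np.array([x,y,z])-p
    n=n or int(np.ceil(max(np.linalg.norm(D)/sx,abs(da)/.18,1)))
    for i in range(n):
        ca,sa=np.cos(a),np.sin(a);R=np.array([[ca,sa,0],[sa,-ca,0],[0,0,-1]])
        print(np.round(R.T@D/n,1).tolist(),round(da/n,3));a+=da/n
    print("from",np.round(p,1),s["ee_rot"].round(2),"F",s["wrist_force"].round(1),"w",round(s["grip_width"]*1000,1),"gf",round(s["grasp_force"],1),"t",s["time"])
E
python3 -c "
from h import *
plan(600,130,230,174.5)"
```

```text
[-53.3, -29.5, 0.1] 0.021
[-52.7, -30.6, 0.1] 0.021
[-52.1, -31.7, 0.1] 0.021
[-51.4, -32.8, 0.1] 0.021
[-50.7, -33.9, 0.1] 0.021
[-50.0, -34.9, 0.1] 0.021
[-49.2, -36.0, 0.1] 0.021
[-48.5, -37.0, 0.1] 0.021
[-47.7, -38.0, 0.1] 0.021
[-46.9, -39.0, 0.1] 0.021
from [179.8 571.8 230.5] [-179.91   -0.01  162.54] F [-0.1  0.4  0.1] w 85.5 gf 0.0 t 0.1
```

```bash
sed -i 's/round(da\/n,3)/round(-da\/n,3)/' h.py
```

Request:
apply_moves(rows=[{"jaw": 0.87,"travel": [-53,-30,0],"twist": -0.021},{"jaw": 0.87,"travel": [-53,-31,0],"twist": -0.021},{"jaw": 0.87,"travel": [-52,-32,0],"twist": -0.021},{"jaw": 0.87,"travel": [-51,-33,0],"twist": -0.021},{"jaw": 0.87,"travel": [-51,-34,0],"twist": -0.021},{"jaw": 0.87,"travel": [-50,-35,0],"twist": -0.021},{"jaw": 0.87,"travel": [-49,-36,0],"twist": -0.021},{"jaw": 0.87,"travel": [-48,-37,0],"twist": -0.021},{"jaw": 0.87,"travel": [-48,-38,0],"twist": -0.021},{"jaw": 0.87,"travel": [-47,-39,0],"twist": -0.021}], grip_force=40)

```text
time: 1.35
ee_pos: [0.6006, 0.1277, 0.2309]
ee_rot: [180.0, -0.0, 174.6]
wrist_force: [0.6, 1.0, 0.7]
grip_width: 0.0743
grasp_force: 0.0
```

```bash
python3 - <<'E'
from h import *
plan(614,159,60,174.5)
c=ctrl.calibration("wrist");im=ctrl.camera("wrist")
cv2.imwrite("pics/w1.png",im[:,:,::-1])
np.save("w1c.npy",c,allow_pickle=True)
for n,col,z in [("white","white",.02),("yellow","yellow",.022),("blue","blue",.02)]:
    for q in blobs(im,col,(0,0,640,400),300): print(n,cv2.boundingRect(q),rect(cast(c,q,z)))
E
```

```text
[-3.5, 10.8, 57.0] 0.001
[-3.5, 10.8, 57.0] 0.001
[-3.5, 10.8, 57.0] 0.001
from [600.6 127.7 230.9] [180.    -0.04 174.59] F [0.6 1.  0.7] w 74.3 gf 0.0 t 1.35
white (331, 162, 56, 55) [627.9 157.9  62.   60.3  -5.4]
white (231, 134, 15, 93) [606.1  27.2 104.2  13.7  -8.4]
white (204, 133, 16, 40) [571.6   3.9  42.3  15.4  -8.8]
white (573, 15, 67, 100) [517.9 419.  114.7  28.2  33.5]
blue (290, 107, 157, 119) [605.8 169.5 162.9 127.7  85.9]
```

View pics/w1.png

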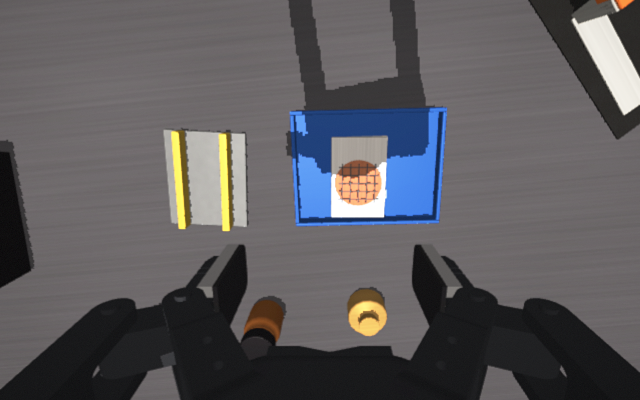

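The wrist view agrees with the top view: plate at px 331-388 x 135-218, stand rails at 183 and 225. The gripper's shadow covers the plate's near end. I'll check the rails and both plate ends.

```bash
python3 - <<'E'
from h import *
im=cv2.imread("pics/w1.png")[:,:,::-1].copy();c=np.load("w1c.npy",allow_pickle=True).item()
MASK["yellow"]=((20,120,90),(35,255,255))
for q in blobs(im,"yellow",(150,100,260,240),200): print("rail",rect(cast(c,q,.022)))
print(cast(c,[(331.5,136),(387,136),(331.5,217.5),(386,217.5)],.02)[:,:2]*1000)
plan(615,158,60,174.5)
E
```

```text
rail [606.5  13.6 110.1  11.8  -8.6]
rail [599.2 -34.7 110.8  13.7  -8.7]
[[566.42   133.9561]
 [572.0102 192.5555]
 [657.6447 125.434 ]
 [663.5283 187.1018]]
[-1.6, 12.3, 57.0] -0.0
[-1.6, 12.3, 57.0] -0.0
[-1.6, 12.3, 57.0] -0.0
from [606.7 121.7 231.1] [-179.78    0.33  174.48] F [ 6.9 -3.8  1. ] w 74.5 gf 0.0 t 1.4
```

Request:
apply_moves(rows=[{"jaw": 0.87,"travel": [0,0,0],"twist": 0},{"jaw": 0.87,"travel": [0,0,0],"twist": 0}])

```text
time: 1.65
ee_pos: [0.5985, 0.13, 0.2308]
ee_rot: [180.0, -0.1, 174.6]
wrist_force: [0.0, -0.5, 0.0]
grip_width: 0.0744
grasp_force: 0.0
```

```bash
python3 - <<'E'
from h import *
plan(615.5,159,60,174.5)
E
```

```text
[-4.7, 10.2, 56.9] 0.0
[-4.7, 10.2, 56.9] 0.0
[-4.7, 10.2, 56.9] 0.0
from [598.5 130.  230.8] [180.    -0.11 174.58] F [ 0.  -0.5  0. ] w 74.4 gf 0.0 t 1.65
```

Request:
apply_moves(rows=[{"jaw": 0.87,"travel": [-5,10,57],"twist": 0},{"jaw": 0.87,"travel": [-5,10,57],"twist": 0},{"jaw": 0.87,"travel": [-4,11,47],"twist": 0},{"jaw": 0.87,"travel": [0,0,30],"twist": 0},{"jaw": 0.87,"travel": [0,0,20],"twist": 0},{"jaw": 0.87,"travel": [0,0,13],"twist": 0},{"jaw": 0.87,"travel": [0,0,0],"twist": 0},{"jaw": 0.87,"travel": [0,0,0],"twist": 0}])

```text
time: 2.65
ee_pos: [0.617, 0.1594, 0.0083]
ee_rot: [180.0, 0.1, 174.6]
wrist_force: [0.4, 0.9, 0.8]
grip_width: 0.0743
grasp_force: 0.0
```

```bash
python3 - <<'E'
from h import *
plan(615.5,159,3,174.5)
im=ctrl.camera("wrist")
cv2.imwrite("pics/w2.png",im[:,:,::-1])
E
```

```text
[1.5, -0.5, 5.3] 0.002
from [617.  159.4   8.3] [179.98   0.08 174.59] F [0.4 0.9 0.8] w 74.3 gf 0.0 t 2.65
```

View pics/w2.png

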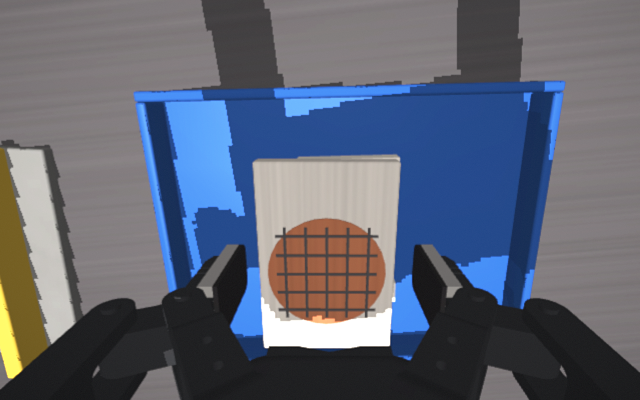

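The plate (254–400 px) lies between the pads (246 and 413), well centred. Lower, close, and lift.

Request:
apply_moves(rows=[{"jaw": 0.87,"travel": [0,0,6],"twist": 0},{"jaw": 0.6,"travel": [0,0,0],"twist": 0},{"jaw": 0.4,"travel": [0,0,0],"twist": 0},{"jaw": 0.4,"travel": [0,0,0],"twist": 0},{"jaw": 0.4,"travel": [0,0,0],"twist": 0},{"jaw": 0.4,"travel": [0,0,0],"twist": 0}], grip_force=40)

```text
time: 3.45
ee_pos: [0.6165, 0.1588, 0.0014]
ee_rot: [-180.0, -0.0, 174.6]
wrist_force: [-1.5, -0.9, 5.0]
grip_width: 0.0591
grasp_force: 43.4
```

```bash
python3 - <<'E'
from h import *
plan(617,159.4,80,174.6)
E
```

```text
[-0.2, 0.3, -39.3] -0.0
[-0.2, 0.3, -39.3] -0.0
from [616.5 158.8   1.4] [-179.99   -0.01  174.57] F [-1.5 -0.9  5. ] w 59.1 gf 43.4 t 3.45
```

Request:
apply_moves(rows=[{"jaw": 0.4,"travel": [0,0,-20],"twist": 0},{"jaw": 0.4,"travel": [0,0,-40],"twist": 0},{"jaw": 0.4,"travel": [0,0,0],"twist": 0}])

```text
time: 3.82
ee_pos: [0.6199, 0.1595, 0.0655]
ee_rot: [179.9, 0.4, 174.6]
wrist_force: [0.2, -1.0, -0.4]
grip_width: 0.0587
grasp_force: 43.6
```

```bash
python3 - <<'E'
from h import *
plan(604.8,-13.2,60,171.6,5)
E
```

```text
[-0.3, -34.7, 1.1] 0.01
[-0.6, -34.7, 1.1] 0.01
[-1.0, -34.7, 1.1] 0.01
[-1.4, -34.7, 1.1] 0.01
[-1.7, -34.6, 1.1] 0.01
from [619.9 159.5  65.5] [179.89   0.43 174.57] F [ 0.2 -1.  -0.4] w 58.7 gf 43.6 t 3.825
```

Request:
apply_moves(rows=[{"jaw": 0.4,"travel": [0,-20,0],"twist": 0.01},{"jaw": 0.4,"travel": [0,-40,0],"twist": 0.01},{"jaw": 0.4,"travel": [-1,-45,0],"twist": 0.01},{"jaw": 0.4,"travel": [-1,-40,0],"twist": 0.01},{"jaw": 0.4,"travel": [-1,-28,0],"twist": 0.01},{"jaw": 0.4,"travel": [0,0,0],"twist": 0},{"jaw": 0.4,"travel": [0,0,0],"twist": 0}])

```text
time: 4.7
ee_pos: [0.5987, -0.0134, 0.0607]
ee_rot: [180.0, -0.1, 171.7]
wrist_force: [-0.4, 0.5, -1.5]
grip_width: 0.059
grasp_force: 43.6
```

```bash
python3 - <<'E'
from h import *
plan(604.8,-13.2,40,171.6,2)
c=ctrl.calibration("wrist");im=ctrl.camera("wrist")
cv2.imwrite("pics/w3.png",im[:,:,::-1])
np.save("w3c.npy",c,allow_pickle=True)
t=ctrl.camera("top");cv2.imwrite("pics/top3.png",t[:,:,::-1])
E
```

```text
[-3.0, 0.5, 10.3] 0.0
[-3.0, 0.5, 10.3] 0.0
from [598.7 -13.4  60.7] [179.99  -0.09 171.65] F [-0.4  0.5 -1.5] w 59.0 gf 43.6 t 4.7
```

View pics/w3.png

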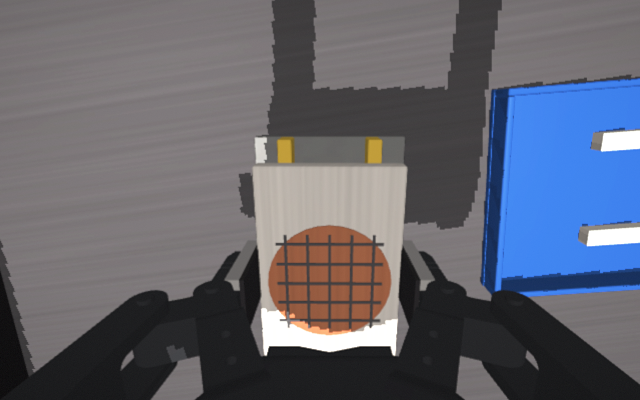

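The plate (254–406 px) is centred over the rail ends (286 and 374). Now to check the along-rail offset.

```bash
python3 - <<'E'
from h import *
c=np.load("w3c.npy",allow_pickle=True).item()
print(cast(c,[(254,165),(406,165)],.0793)*1000, cast(c,[(286,138),(374,138),(278,163),(366,163),(294,163),(382,163)],.022)*1000)
plan(605,-13.2,12,171.6,3)
E
```

```text
[[548.6284 -34.4321  79.3   ]
 [557.0705  22.7929  79.3   ]] [[545.2129 -28.757   22.    ]
 [552.2037  18.6413  22.    ]
 [558.1086 -35.65    22.    ]
 [565.2467  12.7387  22.    ]
 [559.406  -26.8533  22.    ]
 [566.5451  21.5373  22.    ]]
[-2.0, 0.1, 16.3] 0.001
[-2.0, 0.1, 16.3] 0.001
[-2.0, 0.1, 16.3] 0.001
from [599.1 -12.6  60.9] [179.99  -0.05 171.74] F [-0.3 -0.5 -1.4] w 58.8 gf 43.6 t 4.8
```

Request:
apply_moves(rows=[{"jaw": 0.4,"travel": [-3,0,15],"twist": 0},{"jaw": 0.4,"travel": [-3,0,15],"twist": 0},{"jaw": 0.4,"travel": [0,0,12],"twist": 0},{"jaw": 0.4,"travel": [0,0,5],"twist": 0},{"jaw": 0.4,"travel": [0,0,1],"twist": 0},{"jaw": 0.4,"travel": [0,0,1],"twist": 0},{"jaw": 0.4,"travel": [0,0,0],"twist": 0}])

```text
time: 5.68
ee_pos: [0.6058, -0.0143, 0.0127]
ee_rot: [-180.0, 0.0, 171.7]
wrist_force: [0.9, 0.3, -1.3]
grip_width: 0.0591
grasp_force: 43.6
```

Request:
apply_moves(rows=[{"jaw": 0.4,"travel": [0,1,1],"twist": 0},{"jaw": 0.4,"travel": [0,0,0.5],"twist": 0},{"jaw": 0.72,"travel": [0,0,0],"twist": 0},{"jaw": 0.8,"travel": [0,0,0],"twist": 0},{"jaw": 0.87,"travel": [0,0,0],"twist": 0},{"jaw": 0.87,"travel": [0,0,0],"twist": 0},{"jaw": 0.87,"travel": [0,0,-20],"twist": 0},{"jaw": 0.87,"travel": [0,0,-50],"twist": 0},{"jaw": 0.87,"travel": [0,0,-60],"twist": 0},{"jaw": 0.87,"travel": [0,0,-60],"twist": 0}])

```text
time: 6.92
ee_pos: [0.6052, -0.0131, 0.2024]
ee_rot: [-180.0, -0.0, 171.7]
wrist_force: [0.4, -0.7, -0.2]
grip_width: 0.0743
grasp_force: 0.0
```

```bash
python3 - <<'E'
from h import *
print(ctrl.read_state()["ee_pos"])
c=ctrl.calibration("wrist");im=ctrl.camera("wrist")
cv2.imwrite("pics/w4.png",im[:,:,::-1]); np.save("w4c.npy",c,allow_pickle=True)
MASK["yellow"]=((20,120,90),(35,255,255)); MASK["orange"]=((3,100,60),(19,255,255))
for n,z in [("yellow",.022),("orange",.03),("white",.03)]:
  for q in blobs(im,n,(200,80,460,300),60): print(n,cv2.boundingRect(q),rect(cast(c,q,z)))
t=ctrl.camera("top");cv2.imwrite("pics/top4.png",t[:,:,::-1]);c=ctrl.calibration("top")
for n,z in [("yellow",.022),("orange",.03),("white",.03)]:
  for q in blobs(t,n,(290,160,370,250),10): print("top",n,cv2.boundingRect(q),rect(cast(c,q,z)))
# paddle refresh and go
plan(437.5,375.5,150,213.6)
E
```

```text
[ 0.6052 -0.0131  0.2024]
yellow (350, 116, 9, 12) [557.9  18.4  10.4   7.7  -7.3]
yellow (299, 116, 8, 12) [550.8 -30.5  10.4   6.7  -9.4]
orange (312, 190, 35, 15) [626.6 -15.9  33.8  14.5  81.7]
orange (321, 181, 17, 17) [618.5 -14.7  16.3  15.9  -8.3]
orange (304, 155, 52, 42) [605.4 -12.3  50.1  40.9  81.7]
white (286, 160, 85, 59) [619.1 -15.5  82.4  59.3  81.7]
white (284, 117, 14, 19) [552.9 -41.3  16.5  12.1  -8.3]
top yellow (313, 225, 5, 6) [559.2  17.9  12.    8.5 -13.6]
top orange (319, 198, 20, 19) [605.  -11.   48.4  35.7  68.4]
top white (311, 194, 39, 41) [591.6 -11.7  88.8  83.6  81.5]
top white (361, 185, 7, 6) [654.6 -96.8  14.2  12.1  89.5]
[32.5, 51.5, 8.3] -0.104
[26.9, 54.6, 8.3] -0.104
[21.1, 57.1, 8.3] -0.104
[15.0, 59.0, 8.3] -0.104
[8.8, 60.2, 8.3] -0.104
[2.5, 60.8, 8.3] -0.104
[-3.9, 60.7, 8.3] -0.104
from [610.4 -13.7 208.4] [179.99   0.77 171.71] F [ 1.3 -0.6  0.3] w 74.5 gf 0.0 t 7.025
```

View pics/w4.png

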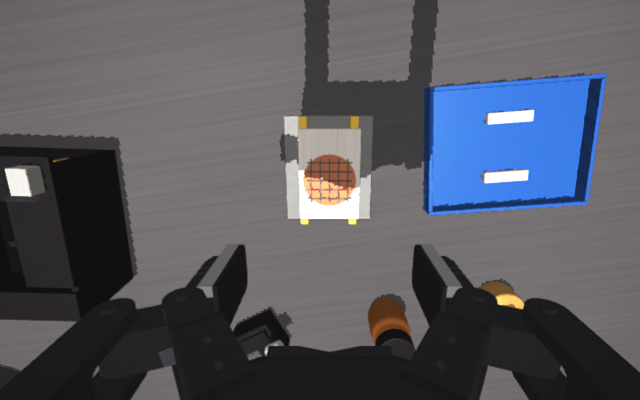

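The plate sits centred between the rails, with the rail ends showing at both plate ends (rows ~122 and ~221). On to the paddle.

Request:
apply_moves(rows=[{"jaw": 0.87,"travel": [20,30,0],"twist": -0.1},{"jaw": 0.87,"travel": [27,52,8],"twist": -0.1},{"jaw": 0.87,"travel": [23,56,8],"twist": -0.11},{"jaw": 0.87,"travel": [17,58,8],"twist": -0.11},{"jaw": 0.87,"travel": [11,59,8],"twist": -0.11},{"jaw": 0.7,"travel": [5,60,8],"twist": -0.1},{"jaw": 0.7,"travel": [0,60,10],"twist": -0.1},{"jaw": 0.7,"travel": [-2,30,10],"twist": 0},{"jaw": 0.7,"travel": [0,0,0],"twist": 0},{"jaw": 0.7,"travel": [0,0,0],"twist": 0}])

```text
time: 8.28
ee_pos: [0.4167, 0.3678, 0.1406]
ee_rot: [-180.0, -0.0, -146.5]
wrist_force: [0.8, 1.0, -0.2]
grip_width: 0.0597
grasp_force: 0.0
```

```bash
python3 - <<'E'
from h import *
plan(437.5,375.5,24,213.6)
c=ctrl.calibration("wrist");im=ctrl.camera("wrist")
cv2.imwrite("pics/w5.png",im[:,:,::-1]); np.save("w5c.npy",c,allow_pickle=True)
MASK["orange"]=((3,100,60),(22,255,255))
for n,z in [("orange",.055),("white",.005),("black",.002)]:
  for q in blobs(im,n,(0,0,640,240),200): print(n,cv2.boundingRect(q),rect(cast(c,q,z)))
w=np.load("w4c.npy",allow_pickle=True).item()
print("disc",cast(w,[(330,180.5)],.03)*1000)
E
```

```text
[-10.8, -2.5, 58.3] -0.0
[-10.8, -2.5, 58.3] -0.0
from [416.7 367.8 140.6] [-179.97   -0.02 -146.45] F [ 0.8  1.  -0.2] w 59.7 gf 0.0 t 8.275
orange (310, 155, 30, 85) [416.5 364.5  63.3  20.4  34. ]
white (13, 195, 53, 38) [581.3 167.9  46.1  11.6  86.1]
black (282, 165, 28, 30) [429.6 341.9  26.   23.4  33.5]
black (313, 124, 72, 116) [407.1 383.5 103.2  60.5  36.1]
disc [[610.0608 -12.503   30.    ]]
```

View pics/w5.png

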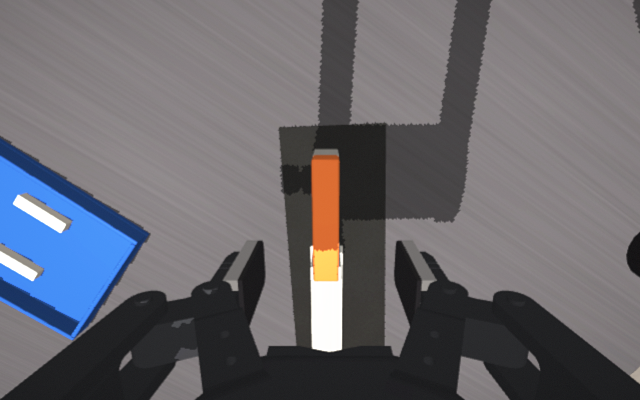

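```bash
python3 - <<'E'
from h import *
c=np.load("w5c.npy",allow_pickle=True).item()
P=cast(c,[(326,155.5),(326.5,281)],.055)*1000;print(P)
u=(P[1]-P[0])/np.linalg.norm(P[1]-P[0]);print(np.linalg.norm(P[1]-P[0]),np.degrees(np.arctan2(u[1],u[0])),"grip",P[0]+55*u)
w=np.load("w4c.npy",allow_pickle=True).item()
print(cast(w,[(330,128.5),(330,219)],.03)*1000,cast(w,[(329,116),(329,224)],.022)*1000)
g=P[0]+55*u
plan(g[0],g[1],24,213.6)
E
```

```text
[[389.9685 348.0196  55.    ]
 [471.6302 402.2346  55.    ]]
98.01986013501552 33.58015566287823 grip [435.7898 378.4402  55.    ]
[[560.4559  -5.2665  30.    ]
 [649.716  -18.288   30.    ]] [[549.3419  -4.5889  22.    ]
 [657.9309 -20.5221  22.    ]]
[-10.8, -0.6, 58.4] -0.001
[-10.8, -0.6, 58.4] -0.001
from [417.1 367.5 140.9] [-179.97    0.   -146.51] F [0.1 0.2 0.7] w 59.6 gf 0.0 t 8.325
```

Handle length 98 mm and yaw 33.6° match the given sizes. The plate is within about 2 mm of the stand centre. Grip the paddle.

Request:
apply_moves(rows=[{"jaw": 0.7,"travel": [-11,-1,20],"twist": 0},{"jaw": 0.7,"travel": [-11,-1,40],"twist": 0},{"jaw": 0.7,"travel": [0,0,35],"twist": 0},{"jaw": 0.6,"travel": [0,0,15],"twist": 0},{"jaw": 0.5,"travel": [0,0,6],"twist": 0},{"jaw": 0.3,"travel": [0,0,0],"twist": 0},{"jaw": 0.1,"travel": [0,0,0],"twist": 0},{"jaw": 0.0,"travel": [0,0,0],"twist": 0},{"jaw": 0.0,"travel": [0,0,0],"twist": 0},{"jaw": 0.0,"travel": [0,0,0],"twist": 0}], grip_force=100)

```text
time: 9.57
ee_pos: [0.4367, 0.3792, 0.026]
ee_rot: [-180.0, 0.1, -146.5]
wrist_force: [-0.8, -1.6, 6.2]
grip_width: 0.0186
grasp_force: 98.4
```

Request:
apply_moves(rows=[{"jaw": 0.0,"travel": [0,0,-10],"twist": 0},{"jaw": 0.0,"travel": [0,0,-30],"twist": 0},{"jaw": 0.0,"travel": [0,0,-28],"twist": 0},{"jaw": 0.0,"travel": [0,0,0],"twist": 0}])

```text
time: 10.07
ee_pos: [0.4373, 0.38, 0.0951]
ee_rot: [180.0, 0.3, -146.5]
wrist_force: [0.8, 0.5, -1.9]
grip_width: 0.0187
grasp_force: 97.8
```

```bash
python3 - <<'E'
from h import *
plan(390.9,18.8,94,171.6,8)
E
```

```text
[29.8, -34.4, 0.1] 0.091
[26.5, -37.0, 0.1] 0.091
[23.0, -39.3, 0.1] 0.091
[19.3, -41.2, 0.1] 0.091
[15.5, -42.8, 0.1] 0.091
[11.5, -44.0, 0.1] 0.091
[7.4, -44.9, 0.1] 0.091
[3.3, -45.4, 0.1] 0.091
from [437.3 380.   95.1] [ 179.99    0.27 -146.46] F [ 0.8  0.5 -1.9] w 18.7 gf 97.8 t 10.075
```

Request:
apply_moves(rows=[{"jaw": 0.0,"travel": [30,-34,0],"twist": 0.09},{"jaw": 0.0,"travel": [27,-37,0],"twist": 0.09},{"jaw": 0.0,"travel": [23,-39,0],"twist": 0.09},{"jaw": 0.0,"travel": [19,-41,0],"twist": 0.09},{"jaw": 0.0,"travel": [16,-43,0],"twist": 0.09},{"jaw": 0.0,"travel": [12,-44,0],"twist": 0.09},{"jaw": 0.0,"travel": [7,-45,0],"twist": 0.09},{"jaw": 0.0,"travel": [3,-45,0],"twist": 0.09},{"jaw": 0.0,"travel": [0,0,0],"twist": 0},{"jaw": 0.0,"travel": [0,0,0],"twist": 0}])

```text
time: 11.32
ee_pos: [0.3899, 0.0181, 0.0923]
ee_rot: [180.0, -0.1, 172.2]
wrist_force: [-0.4, 0.3, -1.6]
grip_width: 0.0185
grasp_force: 98.3
```

```bash
python3 - <<'E'
from h import *
plan(390.9,18.8,94,171.6,1)
t=ctrl.camera("top");cv2.imwrite("pics/top6.png",t[:,:,::-1]);c=ctrl.calibration("top")
s=ctrl.camera("scene");cv2.imwrite("pics/scene6.png",s[:,:,::-1])
for q in blobs(t,"white",(270,180,370,330),10): print(cv2.boundingRect(q),rect(cast(c,q,.073)))
a=cv2.resize(t[160:330,270:400],None,fx=3,fy=3,interpolation=cv2.INTER_CUBIC);b=cv2.resize(s[120:290,200:330],None,fx=3,fy=3,interpolation=cv2.INTER_CUBIC)
cv2.imwrite("pics/m6.png",np.hstack([a,b])[:,:,::-1])
E
```

```text
[-0.9, 0.8, -1.7] 0.011
from [389.9  18.1  92.3] [179.99  -0.07 172.25] F [-0.4  0.3 -1.6] w 18.5 gf 98.3 t 11.325
(311, 227, 23, 58) [491.9   2.6 125.9  36.8  -6.2]
(307, 185, 44, 50) [596.9 -11.7 102.6  85.3  -8.2]
```

View pics/m6.png

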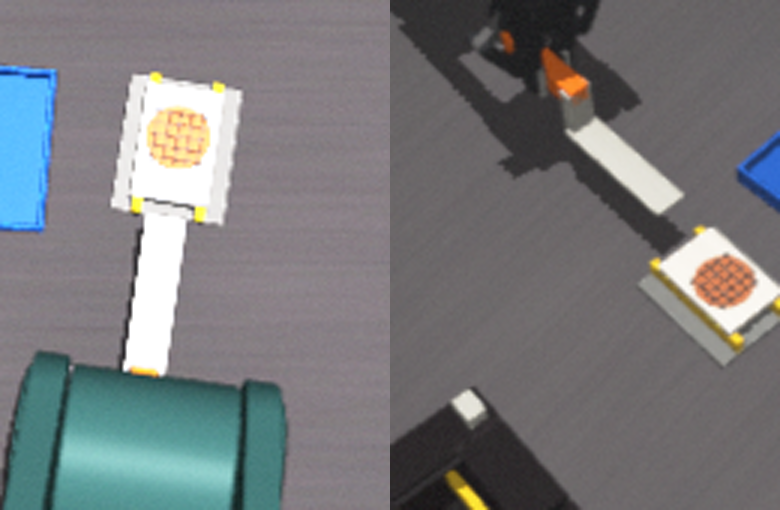

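The blade is aligned and its tip (top ≈325,231) is just short of the stand. I'll triangulate the tip to check sag and sideways offset.

```bash
python3 - <<'E'
from h import *
ct,cs=ctrl.calibration("top"),ctrl.calibration("scene")
def ray(c,p):
    a,b=cast(c,[p],0.)[0],cast(c,[p],.1)[0];return a,(b-a)/np.linalg.norm(b-a)
def tri(p,q):
    a,d=ray(ct,p);b,e=ray(cs,q);s=np.linalg.lstsq(np.c_[d,-e],b-a,rcond=None)[0];u,v=a+d*s[0],b+e*s[1];return (u+v)/2*1000,np.linalg.norm(u-v)*1000
print(tri((317.7,231),(297.7,184.3)),tri((332.3,231.3),(290,191.3)))
t=cv2.imread("pics/top6.png")[:,:,::-1].copy()
m=cv2.inRange(hsv(t),*[np.array(v) for v in MASK["white"]])
for r in (236,245,255,265,275):
    x=np.where(m[r,305:340])[0]+305; print(r,x.min(),x.max(),cast(ct,[((x.min()+x.max())/2,r)],.0715)*1000)
E
```

```text
(array([546.9724,  12.7932,  70.5336]), np.float64(0.0047248223041881825)) (array([547.1626, -18.8741,  74.6165]), np.float64(2.9139218785948064))
236 318 331 [[535.7286  -2.5464  71.5   ]]
245 317 330 [[515.5202  -0.3865  71.5   ]]
255 315 328 [[493.1794   3.9871  71.5   ]]
265 314 327 [[470.9836   6.106   71.5   ]]
275 312 326 [[448.9109   9.3237  71.5   ]]
```

Request:
apply_moves(rows=[{"jaw": 0.0,"travel": [0,1,20],"twist": 0.008},{"jaw": 0.0,"travel": [0,0,25],"twist": 0},{"jaw": 0.0,"travel": [0,0,13],"twist": 0},{"jaw": 0.0,"travel": [0,0,0],"twist": 0},{"jaw": 0.0,"travel": [0,0,0],"twist": 0},{"jaw": 0.0,"travel": [0,0,0],"twist": 0}])

```text
time: 12.18
ee_pos: [0.3912, 0.0191, 0.0354]
ee_rot: [-180.0, 0.1, 171.9]
wrist_force: [0.1, -0.5, -1.2]
grip_width: 0.0185
grasp_force: 98.3
```

```bash
python3 - <<'E'
from h import *
d=120;u=np.array([np.cos(np.radians(-8.3)),np.sin(np.radians(-8.3))])
g=np.array([603.6,-12.6])-d*u
plan(g[0],g[1],34,171.7,8)
E
```

```text
[-11.8, -0.1, 0.2] 0.0
[-11.8, -0.1, 0.2] 0.0
[-11.8, -0.1, 0.2] 0.0
[-11.8, -0.1, 0.2] 0.0
[-11.8, -0.1, 0.2] 0.0
[-11.8, -0.1, 0.2] 0.0
[-11.8, -0.1, 0.2] 0.0
[-11.8, -0.1, 0.2] 0.0
from [391.2  19.1  35.4] [-180.      0.08  171.86] F [ 0.1 -0.5 -1.2] w 18.5 gf 98.3 t 12.175
```

Request:
apply_moves(rows=[{"jaw": 0.0,"travel": [-8,0,1],"twist": 0},{"jaw": 0.0,"travel": [-14,0,0],"twist": 0},{"jaw": 0.0,"travel": [-15,0,0],"twist": 0},{"jaw": 0.0,"travel": [-15,-1,0],"twist": 0},{"jaw": 0.0,"travel": [-15,0,0],"twist": 0},{"jaw": 0.0,"travel": [-14,0,0],"twist": 0},{"jaw": 0.0,"travel": [-14,0,0],"twist": 0},{"jaw": 0.0,"travel": [0,0,0],"twist": 0},{"jaw": 0.0,"travel": [0,0,0],"twist": 0}])

```text
time: 13.3
ee_pos: [0.4836, 0.0045, 0.0336]
ee_rot: [-180.0, -0.1, 171.8]
wrist_force: [-0.9, 0.3, -1.6]
grip_width: 0.0188
grasp_force: 98.3
```

Request:
apply_moves(rows=[{"jaw": 0.0,"travel": [0,0,-3],"twist": 0},{"jaw": 0.0,"travel": [0,0,-3],"twist": 0},{"jaw": 0.0,"travel": [0,0,-3],"twist": 0},{"jaw": 0.0,"travel": [0,0,-3],"twist": 0},{"jaw": 0.0,"travel": [0,0,-6],"twist": 0},{"jaw": 0.0,"travel": [0,0,-10],"twist": 0},{"jaw": 0.0,"travel": [0,0,-10],"twist": 0},{"jaw": 0.0,"travel": [0,0,0],"twist": 0},{"jaw": 0.0,"travel": [0,0,0],"twist": 0},{"jaw": 0.0,"travel": [0,0,0],"twist": 0}])

```text
time: 14.55
ee_pos: [0.4841, 0.0044, 0.0715]
ee_rot: [-180.0, -0.0, 171.8]
wrist_force: [0.5, -0.3, -3.0]
grip_width: 0.0186
grasp_force: 98.2
```

```bash
python3 - <<'E'
from h import *
plan(400,50,72,171.7,8)
t=ctrl.camera("top");cv2.imwrite("pics/top7.png",t[:,:,::-1]);c=ctrl.calibration("top")
s=ctrl.camera("scene");cv2.imwrite("pics/scene7.png",s[:,:,::-1])
q=blobs(t,"orange",(300,175,360,230),10);print([rect(cast(c,x,.065)) for x in q])
q=blobs(t,"white",(300,175,360,250),10);print([rect(cast(c,x,.065)) for x in q])
a=cv2.resize(t[160:260,280:380],None,fx=4,fy=4,interpolation=cv2.INTER_CUBIC);b=cv2.resize(s[220:360,130:290],None,fx=2.85,fy=2.85,interpolation=cv2.INTER_CUBIC)[:400]
b=cv2.resize(s[150:250,270:370],None,fx=4,fy=4,interpolation=cv2.INTER_CUBIC)
cv2.imwrite("pics/m7.png",np.hstack([a,b])[:,:,::-1])
E
```

```text
[11.2, 4.1, -0.1] 0.0
[11.2, 4.1, -0.1] 0.0
[11.2, 4.1, -0.1] 0.0
[11.2, 4.1, -0.1] 0.0
[11.2, 4.1, -0.1] 0.0
[11.2, 4.1, -0.1] 0.0
[11.2, 4.1, -0.1] 0.0
[11.2, 4.1, -0.1] 0.0
from [484.1   4.4  71.5] [-179.99   -0.04  171.82] F [ 0.5 -0.3 -3. ] w 18.6 gf 98.2 t 14.55
[]
[array([609.3, -13.6,  86. ,  82.2,  81.8])]
```

View pics/m7.png

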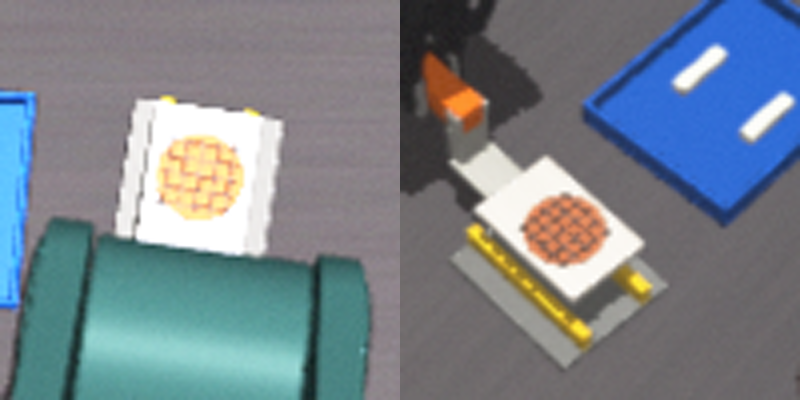

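The plate rides level on the blade, clear of the rails, with the wrist force up by the plate's weight. The chamber pose comes next, worked out from masks only because the picture budget is spent.

```bash
python3 - <<'E'
from h import *
t=cv2.imread("pics/top7.png")[:,:,::-1].copy();ct=ctrl.calibration("top")
print("disc",cast(ct,[(330.2,204.5)],.0585)*1000)
V=t.max(2)
for r in range(162,250,3): print(r,' '.join("%3d"%v for v in V[r,414:504:2]))
E
```

```text
disc [[609.2211 -15.7147  58.5   ]]
162 136 138 135 138 136 137 135 133 132 133 133 130 130 134 131 130 130 132 131 130 133 133 132 131 132 133 132 135 135 135 136 136 136 135 136 140 135 135 135 134 135 134 136 136 138
165 136 133 133 136 138 135 132 135 136 134 134  77 102 108 121 134 135 137 135 136 138 139 139 137 134 137 135 136 136 133 136 136 136 138 134 134 135 136 137 134 134 137 134 139 138
168 133 134 133 132 131 132 132 131 129 106  26  30  94  92  89  92  90  87  88  93  98 109 116 123 133 135 135 136 138 136 136 132 133 133 139 132 137 132 132 136 136 134 133 132 132
171 134 134 131 138 138 137 135 122  47  15  12  56  94  92  89  92  91  91  88  90  94  89  88  89  87  83  88  90  96 103 112 120 133 134 133 134 129 132 134 133 135 135 137 136 138
174 132 135 134 133 138 136  92  42  21  19  16  76  93  95  93  93  92  91  93  90  92  90  85  86  82  89  85  88  87  88  82  84  82  85  80  84  95  96 104 124 136 136 134 138 134
177 140 137 137 139 138 138  94  34  18  18  21  84  92  94  93  92  92  89  89  93  91  92  92  89  90  86  90  83  89  85  83  85  83  84  83 
[... 3755 characters left out ...]
 142 119 117  64  64  66  63  67  61  64  62  61  60  62  65  57  55  48  34  25  29  36  49  57  74  84  88  85  88 139 255 240 139 136 137 137 136
243 138 141 139 138 140 141 142 137 139 136 139 137 138 135 138 137 134 139 123 118  64  66  66  65  63  61  65  67  62  63  67  75  95  94  91  87  86 250 255 250 137 138 137 137 142
246 139 140 139 141 137 133 134 138 136 135 135 134 135 138 136 137 136 137 136 135 134 134 134 133 126 118  83  67  65  67  66  65  89  90  90  88  87 255 255 227 141 142 140 142 144
249 136 138 142 141 140 137 137 139 137 139 137 138 136 138 136 136 139 136 138 134 135 138 132 138 135 137 136 134 137 139  88  67  96  88  90  91 105 255 255 206 143 139 139 143 142
```

```bash
python3 - <<'E'
from h import *
c=ctrl.calibration("top")
V=np.mean([cv2.imread(f"pics/top{k}.png").max(2).astype(float) for k in (0,4,6,7)],0)
def cross(a,th,up):  # first sub-pixel crossing
    for i in range(len(a)-1):
        if (a[i]<th<=a[i+1]) if up else (a[i]>th>=a[i+1]): return i+(th-a[i])/(a[i+1]-a[i])
E={'left':[],'right':[],'back':[],'front':[]}
for r in range(178,214):
    E['left'].append((420+cross(V[r,420:450][6:],58,1)+6,r))
    E['right'].append((480+cross(V[r,480:505],112,1),r))
for x in range(442,492): E['back'].append((x,160+cross(V[160:190,x],112,0)))
for x in range(450,478): E['front'].append((x,225+cross(V[225:246,x],76,0)))
L={}
for k,p in E.items():
    P=cast(c,p,.084)[:,:2]*1000
    vx,vy,x0,y0=cv2.fitLine(P.astype(np.float32),cv2.DIST_HUBER,0,.01,.01).ravel()
    res=np.abs((P-[x0,y0])@[-vy,vx]);L[k]=(np.array([x0,y0]),np.array([vx,vy]));print(k,x0,y0,(np.degrees(np.arctan2(vy,vx))+90)%180-90,res.mean())
def X(a,b):
    (p,d),(q,e)=L[a],L[b];s=np.linalg.solve(np.c_[d,-e],q-p);return p+d*s[0]
K=[X('front','left'),X('front','right'),X('back','right'),X('back','left')];print(np.array(K),[np.linalg.norm(K[i]-K[i-1]) for i in range(4)])
m=np.mean(K,0);print("centre",m)
for z in (.084,):
  a=np.radians(-10);print("seat",m-6*np.array([np.cos(a),np.sin(a)]))
# visible right rail edges at z=.022
for r in range(198,219,3):
    row=V[r,455:480];i=cross(row,170,1);j=cross(row[int(i)+1:],150,0)+int(i)+1
    print(r,cast(c,[(455+i,r),(455+j,r)],.022)[:,:2].ravel()*1000)
E
```

```text
left 630.8815 -245.96675 -10.167084 0.18948319571278346
right 625.24963 -387.52203 -10.038025 0.21307691079748314
back 689.3841 -320.74554 80.23627 0.18150943362973404
front 534.83044 -309.1721 80.29117 0.20484631612924112
[[ 548.1818 -231.1358]
 [ 524.4774 -369.6842]
 [ 676.3372 -396.5651]
 [ 700.1154 -258.3828]] [np.float32(154.35738), np.float32(140.56163), np.float32(154.22063), np.float32(140.21321)]
centre [ 612.278 -313.942]
seat [ 606.3691 -312.9001]
198 [ 632.8055 -337.6346  632.8776 -345.9653]
201 [ 625.5612 -337.1517  625.6305 -345.2911]
204 [ 618.3143 -334.8151  618.3876 -343.5717]
207 [ 611.0975 -334.4874  611.1625 -342.4056]
210 [ 603.8762 -332.0299  603.9501 -341.1859]
213 [ 596.6845 -331.6024  596.748  -339.6143]
216 [ 589.5019 -330.7026  589.5633 -338.5971]
```

```bash
python3 - <<'E'
from h import *
c=ctrl.calibration("top")
for k,z in ((4,.03),(6,.03),(7,.0585)):
    t=cv2.imread(f"pics/top{k}.png")[:,:,::-1].copy();H=hsv(t)
    m=((H[...,1]>70)&(H[...,0]<22)).astype(np.uint8);m[:185]=0;m[226:]=0;m[:,:312]=0;m[:,348:]=0
    m=cv2.morphologyEx(m,cv2.MORPH_CLOSE,np.ones((5,5)))
    q=max(cv2.findContours(m,0,1)[0],key=cv2.contourArea);(x,y),r=cv2.minEnclosingCircle(q);M=cv2.moments(q)
    e=(M['m10']/M['m00'],M['m01']/M['m00']);print(k,(x,y),r,e,cast(c,[e],z)*1000)
print(ctrl.read_state()["ee_pos"])
E
```

```text
4 (328.7173767089844, 205.4130401611328) 10.834360122680664 (327.91168658698535, 207.47675962815404) [[606.2031 -11.4985  30.    ]]
6 (328.9756164550781, 205.1219482421875) 10.729166984558105 (328.708868501529, 205.5284403669725) [[610.8402 -13.3589  30.    ]]
7 (329.3481140136719, 204.0696258544922) 10.568709373474121 (329.3935103244837, 203.73687315634217) [[610.975  -13.8582  58.5   ]]
[0.4842 0.0044 0.0715]
```

Chamber found: 154 x 140 mm at yaw -10°, seat ≈(606,-312.6), and the right rail's position agrees. The plate rides about 125 mm ahead of the TCP. I'll carry it gently.

Request:
apply_moves(rows=[{"jaw": 0.0,"travel": [3,-5,-3],"twist": 0.003},{"jaw": 0.0,"travel": [6,-11,-5],"twist": 0.003},{"jaw": 0.0,"travel": [9,-16,-5],"twist": 0.003},{"jaw": 0.0,"travel": [12,-21,-5],"twist": 0.003},{"jaw": 0.0,"travel": [15,-26,-5],"twist": 0.003},{"jaw": 0.0,"travel": [15,-26,-5],"twist": 0.003},{"jaw": 0.0,"travel": [12,-21,-4],"twist": 0.003},{"jaw": 0.0,"travel": [9,-16,-4],"twist": 0.003},{"jaw": 0.0,"travel": [7,-11,-3],"twist": 0.003},{"jaw": 0.0,"travel": [4,-6,-1],"twist": 0.003}])

```text
time: 15.9
ee_pos: [0.3681, -0.139, 0.1122]
ee_rot: [-180.0, 0.0, 170.0]
wrist_force: [0.6, 0.8, -3.2]
grip_width: 0.0185
grasp_force: 98.2
```

```bash
python3 - <<'E'
from h import *
plan(355,-268.5,75,170,10)
E
```

```text
[-1.0, -13.0, 3.7] 0.0
[-1.0, -13.0, 3.7] 0.0
[-1.0, -13.0, 3.7] 0.0
[-1.0, -13.0, 3.7] 0.0
[-1.0, -13.0, 3.7] 0.0
[-1.0, -13.0, 3.7] 0.0
[-1.0, -13.0, 3.7] 0.0
[-1.0, -13.0, 3.7] 0.0
[-1.0, -13.0, 3.7] 0.0
[-1.0, -13.0, 3.7] 0.0
from [ 368.1 -139.   112.2] [-179.99    0.02  170.02] F [ 0.6  0.8 -3.2] w 18.5 gf 98.2 t 15.9
```

Request:
apply_moves(rows=[{"jaw": 0.0,"travel": [0,-4,2],"twist": 0},{"jaw": 0.0,"travel": [-1,-10,5],"twist": 0},{"jaw": 0.0,"travel": [-1,-15,8],"twist": 0},{"jaw": 0.0,"travel": [-2,-19,8],"twist": 0},{"jaw": 0.0,"travel": [-2,-21,8],"twist": 0},{"jaw": 0.0,"travel": [-2,-21,8],"twist": 0},{"jaw": 0.0,"travel": [-1,-17,8],"twist": 0},{"jaw": 0.0,"travel": [-1,-13,5],"twist": 0},{"jaw": 0.0,"travel": [0,-8,3],"twist": 0},{"jaw": 0.0,"travel": [0,-2,1],"twist": 0}])

```text
time: 17.15
ee_pos: [0.3562, -0.2684, 0.0557]
ee_rot: [180.0, -0.0, 170.1]
wrist_force: [0.0, -0.8, -1.9]
grip_width: 0.0183
grasp_force: 98.2
```

```bash
python3 - <<'E'
from h import *
plan(483.3,-290.9,56,170,10)
c=ctrl.calibration("top");t=ctrl.camera("top");cv2.imwrite("pics/top8.png",t[:,:,::-1]);H=hsv(t)
m=((H[...,1]>70)&(H[...,0]<22)).astype(np.uint8)
m=cv2.morphologyEx(m,cv2.MORPH_CLOSE,np.ones((5,5)))
for q in cv2.findContours(m,0,1)[0]:
    M=cv2.moments(q)
    if M['m00']>150:
        e=(M['m10']/M['m00'],M['m01']/M['m00'])
        if 380<e[0]<470: print(M['m00'],e,cast(c,[e],.043)*1000)
E
```

```text
[-12.9, -0.0, -0.0] 0.0
[-12.9, -0.0, -0.0] 0.0
[-12.9, -0.0, -0.0] 0.0
[-12.9, -0.0, -0.0] 0.0
[-12.9, -0.0, -0.0] 0.0
[-12.9, -0.0, -0.0] 0.0
[-12.9, -0.0, -0.0] 0.0
[-12.9, -0.0, -0.0] 0.0
[-12.9, -0.0, -0.0] 0.0
[-12.9, -0.0, -0.0] 0.0
from [ 356.2 -268.4   55.7] [180.    -0.01 170.07] F [ 0.  -0.8 -1.9] w 18.3 gf 98.2 t 17.15
153.5 (441.53745928338765, 335.3072747014115) [[ 316.1192 -267.8231   43.    ]]
310.0 (449.20430107526875, 261.1784946236559) [[ 482.0545 -290.523    43.    ]]
158.0 (465.39240506329116, 202.00632911392404) [[ 619.9899 -333.1423   43.    ]]
```

Request:
apply_moves(rows=[{"jaw": 0.0,"travel": [-5,0,0],"twist": 0.001},{"jaw": 0.0,"travel": [-10,0,0],"twist": 0},{"jaw": 0.0,"travel": [-14,0,0],"twist": 0},{"jaw": 0.0,"travel": [-17,0,0],"twist": 0},{"jaw": 0.0,"travel": [-18,0,0],"twist": 0},{"jaw": 0.0,"travel": [-18,0,0],"twist": 0},{"jaw": 0.0,"travel": [-17,0,0],"twist": 0},{"jaw": 0.0,"travel": [-14,0,0],"twist": 0},{"jaw": 0.0,"travel": [-9,0,0],"twist": 0},{"jaw": 0.0,"travel": [-4,0,0],"twist": 0}])

```text
time: 18.45
ee_pos: [0.4808, -0.2899, 0.0558]
ee_rot: [-180.0, -0.0, 170.1]
wrist_force: [-1.0, -0.0, -2.9]
grip_width: 0.0187
grasp_force: 98.2
```

```bash
python3 - <<'E'
from h import *
plan(483.3,-290.9,33,170,10)
c=ctrl.calibration("top");t=ctrl.camera("top");cv2.imwrite("pics/top9.png",t[:,:,::-1]);H=hsv(t)
m=((H[...,1]>70)&(H[...,0]<22)).astype(np.uint8)
m=cv2.morphologyEx(m,cv2.MORPH_CLOSE,np.ones((5,5)))
for q in cv2.findContours(m,0,1)[0]:
    M=cv2.moments(q)
    if M['m00']>50:
        e=(M['m10']/M['m00'],M['m01']/M['m00'])
        if 380<e[0]<500: print(M['m00'],e,cast(c,[e],.043)*1000,cv2.boundingRect(q))
V=t.max(2)
for r in range(180,226,3): print(r,' '.join("%3d"%v for v in V[r,440:486:2]))
E
```

```text
[-0.3, -0.1, 2.3] 0.0
[-0.3, -0.1, 2.3] 0.0
[-0.3, -0.1, 2.3] 0.0
[-0.3, -0.1, 2.3] 0.0
[-0.3, -0.1, 2.3] 0.0
[-0.3, -0.1, 2.3] 0.0
[-0.3, -0.1, 2.3] 0.0
[-0.3, -0.1, 2.3] 0.0
[-0.3, -0.1, 2.3] 0.0
[-0.3, -0.1, 2.3] 0.0
from [ 480.8 -289.9   55.8] [-180.     -0.01  170.06] F [-1.  -0.  -2.9] w 18.7 gf 98.2 t 18.45
172.5 (449.5990338164251, 275.28888888888883) [[ 449.9375 -290.3958   43.    ]] (444, 265, 13, 21)
277.0 (457.0066185318893, 207.6101083032491) [[ 606.5787 -312.907    43.    ]] (448, 198, 20, 21)
180  27  25  32  42  58  63  80  95  93  96  93  89  93  89  90  90  93  87  89  88  87  89  84
183 100  99  99 102 138  77  56  27  27  24  28  41  46  57  74  89  90  89  84  90  91  88  85
186  99 102 103  97 100  96  84  28  26  29  22  23  24  92 204 114  29  26  28  38  49  53  76
189 100  98 102 102  96  98  74  28  26  24  24  28  43 167 222  89  28  23  25  81  77  76  58
192 100 101  99 101 101 100 255 255 255 255 255 255 255 255 254  34  22  26  31  88  87  88  88
195 103 101  97 101 100  98 255 255 255 255 255 255 255 255 255 252  70  76  59  88  84  89  91
198 103 102
[... 248 characters left out ...]
  30  24  90  88  89  89  86
207 106 104 101 102 103 255 240 255 207 245 250 255 249 255 245  69  25  34  90  86  88  89  87
210 101 103 100 104 102 230 225 255 251 255 254 255 241 255 251  33  29  61  92  91  89  92  87
213 103 103 102 101 135 255 254 255 255 255 255 255 254 255 185  28  30  82  95  91  89  88  91
216 122 104 105 101 253 255 255 255 255 255 255 249 231 255 133  27  27  89  91  93  89  88  90
219 128 124 143 160 136 163 217 246 254 255 255 255 255 255 103  26  26  94  95  94  92  91  90
222 244 106 104 104 100 104 101 104 101  99  99  99  96 114  90  71  65  96  95  92  94  78  31
225 225 105 104 107 101 103 105 100 102  97  97  98 102  95  98  97 107 111 138 121  69  31  25
```

Disc at (606.6,-312.9), right on the seat. Lower the plate and draw the paddle out.

Request:
apply_moves(rows=[{"jaw": 0.0,"travel": [0,0,4],"twist": 0},{"jaw": 0.0,"travel": [0,0,4],"twist": 0},{"jaw": 0.0,"travel": [0,0,2],"twist": 0},{"jaw": 0.0,"travel": [0,0,2],"twist": 0},{"jaw": 0.0,"travel": [0,0,2],"twist": 0},{"jaw": 0.0,"travel": [0,0,3],"twist": 0},{"jaw": 0.0,"travel": [0,0,4],"twist": 0},{"jaw": 0.0,"travel": [0,0,1],"twist": 0},{"jaw": 0.0,"travel": [0,0,0],"twist": 0},{"jaw": 0.0,"travel": [0,0,0],"twist": 0}])

```text
time: 19.75
ee_pos: [0.4805, -0.2899, 0.0339]
ee_rot: [-180.0, 0.0, 170.0]
wrist_force: [-0.1, -0.4, -0.9]
grip_width: 0.0185
grasp_force: 98.2
```

```bash
python3 - <<'E'
from h import *
plan(355.3,-268.5,34,170,10)
E
```

```text
[12.7, -0.1, -0.0] 0.0
[12.7, -0.1, -0.0] 0.0
[12.7, -0.1, -0.0] 0.0
[12.7, -0.1, -0.0] 0.0
[12.7, -0.1, -0.0] 0.0
[12.7, -0.1, -0.0] 0.0
[12.7, -0.1, -0.0] 0.0
[12.7, -0.1, -0.0] 0.0
[12.7, -0.1, -0.0] 0.0
[12.7, -0.1, -0.0] 0.0
from [ 480.5 -289.9   33.9] [-179.99    0.01  170.04] F [-0.1 -0.4 -0.9] w 18.5 gf 98.2 t 19.75
```

Request:
apply_moves(rows=[{"jaw": 0.0,"travel": [4,0,0],"twist": 0},{"jaw": 0.0,"travel": [8,0,0],"twist": 0},{"jaw": 0.0,"travel": [14,0,0],"twist": 0},{"jaw": 0.0,"travel": [18,0,0],"twist": 0},{"jaw": 0.0,"travel": [20,0,0],"twist": 0},{"jaw": 0.0,"travel": [20,0,0],"twist": 0},{"jaw": 0.0,"travel": [18,0,0],"twist": 0},{"jaw": 0.0,"travel": [13,0,0],"twist": 0},{"jaw": 0.0,"travel": [8,0,0],"twist": 0},{"jaw": 0.0,"travel": [4,0,0],"twist": 0}])

```text
time: 21.0
ee_pos: [0.3551, -0.2681, 0.0339]
ee_rot: [-180.0, 0.0, 170.0]
wrist_force: [0.0, 0.9, -2.0]
grip_width: 0.0187
grasp_force: 98.2
```

```bash
python3 - <<'E'
from h import *
plan(380,-100,110,170)
c=ctrl.calibration("top");t=ctrl.camera("top");cv2.imwrite("pics/top10.png",t[:,:,::-1]);H=hsv(t)
m=((H[...,1]>70)&(H[...,0]<22)).astype(np.uint8)
m=cv2.morphologyEx(m,cv2.MORPH_CLOSE,np.ones((5,5)))
for q in cv2.findContours(m,0,1)[0]:
    M=cv2.moments(q)
    if M['m00']>50:
        e=(M['m10']/M['m00'],M['m01']/M['m00'])
        if 380<e[0]<500: print(M['m00'],e,cast(c,[e],.030)*1000,cv2.boundingRect(q))
# door
m=((H[...,1]>170)&((H[...,0]<5)|(H[...,0]>175))).astype(np.uint8);m[:225]=0;m[315:]=0;m[:,:455]=0;m[:,505:]=0
V=t.max(2)
for r in range(236,308,4): print(r,' '.join("%3d"%v for v in (V*m)[r,462:500]))
E
```

```text
[1.2, 42.5, -19.0] 0.0
[1.2, 42.5, -19.0] 0.0
[1.2, 42.5, -19.0] 0.0
[1.2, 42.5, -19.0] 0.0
from [ 355.1 -268.1   33.9] [-179.98    0.02  170.02] F [ 0.   0.9 -2. ] w 18.7 gf 98.2 t 21.0
143.5 (439.0034843205575, 334.75377468060395) [[ 315.9274 -265.3663   30.    ]] (434, 323, 12, 21)
52.5 (442.3047619047619, 306.2444444444444) [[ 379.6181 -274.8378   30.    ]] (438, 299, 13, 13)
696.0 (481.62835249042143, 267.53807471264366) [[ 468.2191 -369.4642   30.    ]] (470, 242, 23, 57)
269.5 (456.32282003710577, 208.90105132962273) [[ 605.2989 -314.9801   30.    ]] (448, 198, 19, 22)
236   0   0   0   0   0   0   0   0   0   0   0   0   0   0   0   0   0   0   0   0   0   0   0   0   0   0   0   0   0   0   0   0   0   0   0   0   0   0
240   0   0   0   0   0   0   0   0   0   0   0   0   0   0   0   0   0   0   0   0   0   0   0   0   0   0   0   0   0   0   0   0   0   0   0   0   0   0
244   0   0   0   0   0   0   0   0   0   0   0   0   0   0   0   0   0  89  90  86  87  91  88  87  83 210 254 255 255 254 244   0   0   0   0   0   0   0
248   0   0   0   0   0   0   0   0   0   0   0  
[... 1590 characters left out ...]
 209 254 255 254 254 250   0   0   0   0   0   0   0   0   0   0   0   0   0
292   0   0   0   0   0   0   0   0   0   0  84   0   0   0   0   0   0   0   0   0   0   0   0   0   0   0   0   0   0   0   0   0   0   0   0   0   0   0
296   0   0   0   0   0   0   0   0   0  84  84   0   0   0   0   0   0   0   0   0   0   0   0   0   0   0   0   0   0   0   0   0   0   0   0   0   0   0
300   0   0   0   0   0   0   0   0   0   0   0   0   0   0   0   0   0   0   0   0   0   0   0   0   0   0   0   0   0   0   0   0   0   0   0   0   0   0
304   0   0   0   0   0   0   0   0   0   0   0   0   0   0   0   0   0   0   0   0   0   0   0   0   0   0   0   0   0   0   0   0   0   0   0   0   0   0
```

```bash
python3 - <<'E'
from h import *
plan(405,0,110,180,8)
c=ctrl.calibration("top")
P=cast(c,[(486.9,244),(481.3,288),(492.2,244),(486.4,288)],.076)*1000;print(P)
for a,b in((0,1),(2,3)):
    d=P[b]-P[a];print(np.degrees(np.arctan2(d[1],d[0])))
E
```

```text
[-0.4, 34.1, -9.5] -0.022
[-1.1, 34.0, -9.5] -0.022
[-1.9, 34.0, -9.5] -0.022
[-2.6, 34.0, -9.5] -0.022
[-3.3, 33.9, -9.5] -0.022
[-4.1, 33.8, -9.5] -0.022
[-4.8, 33.7, -9.5] -0.022
[-5.5, 33.6, -9.5] -0.022
from [ 354.9 -267.9   33.9] [-180.     -0.01  170.04] F [-0.4 -0.  -1.4] w 18.0 gf 98.2 t 21.05
[[ 519.8558 -368.1103   76.    ]
 [ 422.1414 -351.332    76.    ]
 [ 519.9327 -380.1412   76.    ]
 [ 422.1904 -362.7543   76.    ]]
170.2568556619978
169.91346739047736
```

Request:
apply_moves(rows=[{"jaw": 0.0,"travel": [2,5,-20],"twist": 0},{"jaw": 0.0,"travel": [0,25,-30],"twist": -0.02},{"jaw": 0.0,"travel": [-3,35,-20],"twist": -0.03},{"jaw": 0.0,"travel": [-4,40,-6],"twist": -0.03},{"jaw": 0.0,"travel": [-5,42,0],"twist": -0.03},{"jaw": 0.0,"travel": [-5,42,0],"twist": -0.03},{"jaw": 0.0,"travel": [-5,42,0],"twist": -0.03},{"jaw": 0.0,"travel": [-5,40,0],"twist": 0}])

```text
time: 22.05
ee_pos: [0.4049, 0.0015, 0.11]
ee_rot: [-180.0, 0.1, 179.8]
wrist_force: [0.4, 0.1, -1.9]
grip_width: 0.0189
grasp_force: 98.3
```

```bash
python3 - <<'E'
from h import *
plan(436.7,379.2,110,213.5,9)
E
```

```text
[-3.4, 42.0, 0.0] -0.065
[-6.1, 41.7, 0.0] -0.065
[-8.8, 41.2, 0.0] -0.065
[-11.5, 40.5, 0.0] -0.065
[-14.1, 39.7, 0.0] -0.065
[-16.7, 38.7, 0.0] -0.065
[-19.2, 37.5, 0.0] -0.065
[-21.6, 36.2, 0.0] -0.065
[-23.9, 34.7, 0.0] -0.065
from [404.9   1.5 110. ] [-179.99    0.07  179.82] F [ 0.4  0.1 -1.9] w 18.9 gf 98.3 t 22.05
```

Request:
apply_moves(rows=[{"jaw": 0.0,"travel": [-3,42,0],"twist": -0.065},{"jaw": 0.0,"travel": [-6,42,0],"twist": -0.065},{"jaw": 0.0,"travel": [-9,41,0],"twist": -0.065},{"jaw": 0.0,"travel": [-12,41,0],"twist": -0.065},{"jaw": 0.0,"travel": [-14,40,0],"twist": -0.065},{"jaw": 0.0,"travel": [-17,39,0],"twist": -0.065},{"jaw": 0.0,"travel": [-19,37,0],"twist": -0.065},{"jaw": 0.0,"travel": [-22,36,0],"twist": -0.065},{"jaw": 0.0,"travel": [-23,34,0],"twist": -0.065},{"jaw": 0.0,"travel": [0,0,0],"twist": 0}])

```text
time: 23.3
ee_pos: [0.4374, 0.3811, 0.1098]
ee_rot: [180.0, 0.2, -146.5]
wrist_force: [0.8, -1.5, -2.0]
grip_width: 0.0184
grasp_force: 98.4
```

```bash
python3 - <<'E'
from h import *
plan(436.7,379.2,27,213.5,4)
E
```

```text
[0.4, -0.3, 20.7] -0.0
[0.4, -0.3, 20.7] -0.0
[0.4, -0.3, 20.7] -0.0
[0.4, -0.3, 20.7] -0.0
from [437.4 381.1 109.8] [ 179.97    0.16 -146.5 ] F [ 0.8 -1.5 -2. ] w 18.4 gf 98.4 t 23.3
```

Request:
apply_moves(rows=[{"jaw": 0.0,"travel": [0,-1,25],"twist": 0},{"jaw": 0.0,"travel": [0,0,30],"twist": 0},{"jaw": 0.0,"travel": [0,0,18],"twist": 0},{"jaw": 0.0,"travel": [0,0,7],"twist": 0},{"jaw": 0.0,"travel": [0,0,2],"twist": 0},{"jaw": 0.0,"travel": [0,0,1],"twist": 0},{"jaw": 0.0,"travel": [0,0,0],"twist": 0}])

```text
time: 24.18
ee_pos: [0.4375, 0.377, 0.0274]
ee_rot: [-180.0, 0.1, -146.7]
wrist_force: [0.0, -0.1, -1.1]
grip_width: 0.0185
grasp_force: 98.4
```

Request:
apply_moves(rows=[{"jaw": 0.0,"travel": [0,0,1],"twist": 0},{"jaw": 0.0,"travel": [0,0,0.5],"twist": 0},{"jaw": 0.0,"travel": [0,0,0],"twist": 0},{"jaw": 0.35,"travel": [0,0,0],"twist": 0},{"jaw": 0.5,"travel": [0,0,0],"twist": 0},{"jaw": 0.6,"travel": [0,0,0],"twist": 0},{"jaw": 0.6,"travel": [0,0,0],"twist": 0},{"jaw": 0.6,"travel": [0,0,-20],"twist": 0},{"jaw": 0.6,"travel": [0,0,-50],"twist": 0},{"jaw": 0.6,"travel": [0,0,-60],"twist": 0}])

```text
time: 25.42
ee_pos: [0.4362, 0.3761, 0.1555]
ee_rot: [-180.0, -0.2, -146.7]
wrist_force: [0.3, 0.7, -0.7]
grip_width: 0.0516
grasp_force: 0.0
```

```bash
python3 - <<'E'
from h import *
c=ctrl.calibration("wrist");im=ctrl.camera("wrist")
MASK["orange"]=((3,100,60),(22,255,255))
for q in blobs(im,"orange",(250,80,400,300),200): print(cv2.boundingRect(q),rect(cast(c,q,.055)))
plan(420,0,170,180,9)
E
```

```text
(315, 125, 29, 123) [431.6 373.5  96.   20.9  32.9]
[25.0, -34.0, -0.6] 0.065
[22.8, -35.5, -0.6] 0.065
[20.4, -36.9, -0.6] 0.065
[18.0, -38.1, -0.6] 0.065
[15.5, -39.2, -0.6] 0.065
[13.0, -40.2, -0.6] 0.065
[10.3, -40.9, -0.6] 0.065
[7.7, -41.5, -0.6] 0.065
[5.0, -41.9, -0.6] 0.065
from [440.4 379.2 164.3] [ 180.      0.59 -146.69] F [1.2 0.3 5. ] w 51.3 gf 0.0 t 25.475
```

The paddle stands on its mat: handle at (431.6,373.5), 96x21 mm, where it started. On to the door.

```bash
python3 - <<'E'
from h import *
plan(430,0,170,120,10)
E
```

```text
[21.7, -31.1, -0.6] 0.163
[16.4, -34.2, -0.6] 0.163
[10.6, -36.4, -0.6] 0.163
[4.5, -37.7, -0.6] 0.163
[-1.6, -37.9, -0.6] 0.163
[-7.7, -37.1, -0.6] 0.163
[-13.7, -35.4, -0.6] 0.163
[-19.2, -32.7, -0.6] 0.163
[-24.3, -29.2, -0.6] 0.163
[-28.7, -24.8, -0.6] 0.163
from [440.4 379.2 164.3] [ 180.      0.59 -146.69] F [1.2 0.3 5. ] w 51.3 gf 0.0 t 25.475
```

Request:
apply_moves(rows=[{"jaw": 0.3,"travel": [22,-31,0],"twist": 0.163},{"jaw": 0.0,"travel": [16,-34,0],"twist": 0.163},{"jaw": 0.0,"travel": [11,-36,0],"twist": 0.163},{"jaw": 0.0,"travel": [5,-38,0],"twist": 0.163},{"jaw": 0.0,"travel": [-2,-38,0],"twist": 0.163},{"jaw": 0.0,"travel": [-8,-37,0],"twist": 0.163},{"jaw": 0.0,"travel": [-14,-35,0],"twist": 0.163},{"jaw": 0.0,"travel": [-19,-33,0],"twist": 0.163},{"jaw": 0.0,"travel": [-24,-29,0],"twist": 0.163},{"jaw": 0.0,"travel": [-29,-25,0],"twist": 0.163}], grip_force=40)

```text
time: 26.72
ee_pos: [0.426, -0.0034, 0.1553]
ee_rot: [180.0, 0.0, 119.6]
wrist_force: [0.4, 0.1, -0.3]
grip_width: 0.0002
grasp_force: 0.0
```

```bash
python3 - <<'E'
from h import *
plan(398,-425,160,80,10)
E
```

```text
[-35.3, -23.3, -0.5] 0.069
[-36.8, -20.8, -0.5] 0.069
[-38.1, -18.2, -0.5] 0.069
[-39.3, -15.5, -0.5] 0.069
[-40.3, -12.8, -0.5] 0.069
[-41.1, -9.9, -0.5] 0.069
[-41.7, -7.1, -0.5] 0.069
[-42.0, -4.2, -0.5] 0.069
[-42.2, -1.3, -0.5] 0.069
[-42.2, 1.6, -0.5] 0.069
from [426.   -3.4 155.3] [179.98   0.02 119.61] F [ 0.4  0.1 -0.3] w 0.2 gf 0.0 t 26.725
```

Request:
apply_moves(rows=[{"jaw": 0.0,"travel": [-35,-23,0],"twist": 0.069},{"jaw": 0.0,"travel": [-37,-21,0],"twist": 0.069},{"jaw": 0.0,"travel": [-38,-18,0],"twist": 0.069},{"jaw": 0.0,"travel": [-39,-16,0],"twist": 0.069},{"jaw": 0.0,"travel": [-40,-13,0],"twist": 0.069},{"jaw": 0.0,"travel": [-41,-10,0],"twist": 0.069},{"jaw": 0.0,"travel": [-42,-7,0],"twist": 0.069},{"jaw": 0.0,"travel": [-42,-4,0],"twist": 0.069},{"jaw": 0.0,"travel": [-42,-1,0],"twist": 0.069},{"jaw": 0.0,"travel": [-42,1,0],"twist": 0.069}])

```text
time: 27.98
ee_pos: [0.3994, -0.4245, 0.1551]
ee_rot: [180.0, 0.0, 80.2]
wrist_force: [-0.0, 0.3, 0.8]
grip_width: 0.0
grasp_force: 0.0
```

Request:
apply_moves(rows=[{"jaw": 0.0,"travel": [0,0,30],"twist": 0},{"jaw": 0.0,"travel": [0,0,45],"twist": 0},{"jaw": 0.0,"travel": [0,0,25],"twist": 0},{"jaw": 0.0,"travel": [0,0,5],"twist": 0},{"jaw": 0.0,"travel": [0,0,0],"twist": 0}])

```text
time: 28.6
ee_pos: [0.3999, -0.4233, 0.0506]
ee_rot: [180.0, 0.0, 80.4]
wrist_force: [-0.7, -0.2, 0.3]
grip_width: 0.0002
grasp_force: 0.0
```

```bash
cat > door.py <<'E'
from h import *
import sys
# arc for the tool: from door angle a0 to a1 (deg), rows n; tool radius rt out of the outer face, at rho from the hinge
H=np.array([524.5,-369.])
def pose(th,rt,rho):
    a=np.radians(-10+th);ex=np.array([np.cos(a),np.sin(a)]);ey=np.array([-ex[1],ex[0]])
    return H+rho*ey-(12+rt)*ex,-10+th
def arc(a0,a1,n,rt=13,rho=115,z=50):
    s=ctrl.read_state();p=np.array(s["ee_pos"])[:2]*1000;y=s["ee_rot"][2]
    for th in np.linspace(a0,a1,n+1)[1:]:
        q,w=pose(th,rt,rho);k=np.radians(y);D=q-p
        print([round(D@[np.cos(k),np.sin(k)],1),round(D@[np.sin(k),-np.cos(k)],1)],round(-np.radians(w-y),3),"->",q.round(1));p=q;y=w
    print("z",s["ee_pos"][2]*1000,s["ee_rot"],s["wrist_force"],s["joint_pos"].round(0))
arc(*map(float,sys.argv[1:3]),int(sys.argv[3]))
E
python3 door.py 98 26 10
```

```text
[np.float64(48.5), np.float64(-1.0)] -0.007 -> [ 407.  -375.3]
[np.float64(14.6), np.float64(-2.2)] 0.126 -> [ 407.1 -360.5]
[np.float64(14.6), np.float64(-2.2)] 0.126 -> [ 409.1 -345.9]
[np.float64(14.6), np.float64(-2.2)] 0.126 -> [ 412.9 -331.6]
[np.float64(14.6), np.float64(-2.2)] 0.126 -> [ 418.5 -317.9]
[np.float64(14.6), np.float64(-2.2)] 0.126 -> [ 425.7 -305. ]
[np.float64(14.6), np.float64(-2.2)] 0.126 -> [ 434.5 -293.1]
[np.float64(14.6), np.float64(-2.2)] 0.126 -> [ 444.7 -282.5]
[np.float64(14.6), np.float64(-2.2)] 0.126 -> [ 456.2 -273.1]
[np.float64(14.6), np.float64(-2.2)] 0.126 -> [ 468.8 -265.3]
z 50.59865442690188 [179.9907   0.0162  80.3771] [-0.6516 -0.1632  0.2602] [-53.  31.  99.  -0.  50. -44.]
```

Request:
apply_moves(rows=[{"jaw": 0.0,"travel": [16,0,0],"twist": 0},{"jaw": 0.0,"travel": [20,-1,0],"twist": 0},{"jaw": 0.0,"travel": [12,0,0],"twist": 0},{"jaw": 0.0,"travel": [14,-2,0],"twist": 0.126},{"jaw": 0.0,"travel": [15,-2,0],"twist": 0.126},{"jaw": 0.0,"travel": [15,-2,0],"twist": 0.126},{"jaw": 0.0,"travel": [15,-2,0],"twist": 0.126},{"jaw": 0.0,"travel": [14,-2,0],"twist": 0.126},{"jaw": 0.0,"travel": [14,-2,0],"twist": 0.126},{"jaw": 0.0,"travel": [12,-2,0],"twist": 0.1}])

```text
time: 29.85
ee_pos: [0.444, -0.2844, 0.0506]
ee_rot: [-180.0, 0.0, 31.2]
wrist_force: [-0.5, -0.2, 0.6]
grip_width: 0.0003
grasp_force: 0.3
```

```bash
python3 door.py 39 12 4; python3 - <<'E'
from h import *
c=ctrl.calibration("top");t=ctrl.camera("top");cv2.imwrite("pics/top11.png",t[:,:,::-1]);H=hsv(t)
m=((H[...,1]>170)&((H[...,0]<5)|(H[...,0]>175))&(t.max(2)>180)).astype(np.uint8);m[:215]=0;m[315:]=0;m[:,:400]=0;m[:,505:]=0
for q in cv2.findContours(m,0,1)[0]:
    if cv2.contourArea(q)>15: print(cv2.boundingRect(q),rect(cast(c,q[:,0],.076)))
E
```

```text
[np.float64(18.2), np.float64(-3.5)] 0.156 -> [ 457.8 -272. ]
[np.float64(13.7), np.float64(-2.1)] 0.118 -> [ 469.7 -264.9]
[np.float64(13.7), np.float64(-2.1)] 0.118 -> [ 482.3 -259.1]
[np.float64(13.7), np.float64(-2.1)] 0.118 -> [ 495.5 -254.9]
z 50.626892750279545 [-179.9891    0.0176   31.1787] [-0.519  -0.2281  0.5514] [-40.  28. 106.  -0.  46.  19.]
(460, 248, 17, 12) [ 495.8 -326.1   44.6    7.9  -57. ]
```

The door follows (about 43° now). Continue.

Request:
apply_moves(rows=[{"jaw": 0.0,"travel": [14,-3,0],"twist": 0.15},{"jaw": 0.0,"travel": [14,-2,0],"twist": 0.12},{"jaw": 0.0,"travel": [13,-2,0],"twist": 0.12},{"jaw": 0.0,"travel": [12,-2,0],"twist": 0.1},{"jaw": 0.0,"travel": [8,-1,0],"twist": 0.06},{"jaw": 0.0,"travel": [0,0,0],"twist": 0}])

```text
time: 30.65
ee_pos: [0.4984, -0.2576, 0.0506]
ee_rot: [180.0, -0.0, -0.0]
wrist_force: [-0.2, 0.3, 0.0]
grip_width: 0.0
grasp_force: 0.0
```

```bash
python3 door.py 8 -1 3
```

```text
[np.float64(11.2), np.float64(-5.4)] 0.087 -> [ 509.6 -252.3]
[np.float64(6.1), np.float64(-1.2)] 0.052 -> [ 515.7 -251.6]
[np.float64(6.1), np.float64(-1.2)] 0.052 -> [ 521.9 -251.3]
z 50.57686774764878 [179.9685  -0.0326  -0.019 ] [-0.2423  0.3381  0.0137] [-34.  30. 101.  -0.  48.  56.]
```

Request:
apply_moves(rows=[{"jaw": 0.0,"travel": [4,-2,0],"twist": 0.06},{"jaw": 0.0,"travel": [4,-1,0],"twist": 0.05},{"jaw": 0.0,"travel": [4,-1,0],"twist": 0.05},{"jaw": 0.0,"travel": [3,0,0],"twist": 0},{"jaw": 0.0,"travel": [3,0,0],"twist": 0}])

```text
time: 31.28
ee_pos: [0.5148, -0.2552, 0.0502]
ee_rot: [-180.0, 0.1, -9.2]
wrist_force: [-6.2, 1.2, 3.1]
grip_width: 0.0001
grasp_force: 3.0
```

Request:
apply_moves(rows=[{"jaw": 0.0,"travel": [2,0,0],"twist": 0},{"jaw": 0.0,"travel": [2,0,0],"twist": 0},{"jaw": 0.0,"travel": [1,0,0],"twist": 0}])

```text
time: 31.65
ee_pos: [0.5191, -0.2554, 0.0499]
ee_rot: [-179.9, 0.2, -9.3]
wrist_force: [-3.8, 2.9, 0.4]
grip_width: 0.0002
grasp_force: 1.7
```

Request:
apply_moves(rows=[{"jaw": 0.0,"travel": [2,0,0],"twist": 0},{"jaw": 0.0,"travel": [2,0,0],"twist": 0},{"jaw": 0.0,"travel": [2,0,0],"twist": 0},{"jaw": 0.0,"travel": [0,0,0],"twist": 0}])

```text
time: 32.15
ee_pos: [0.5243, -0.2571, 0.0502]
ee_rot: [-180.0, 0.3, -9.3]
wrist_force: [-10.3, 0.0, 6.4]
grip_width: 0.0003
grasp_force: 5.0
```

Request:
apply_moves(rows=[{"jaw": 0.0,"travel": [2,0,0],"twist": 0},{"jaw": 0.0,"travel": [1,0,0],"twist": 0},{"jaw": 0.0,"travel": [0,0,0],"twist": 0}])

```text
time: 32.52
ee_pos: [0.5244, -0.257, 0.0499]
ee_rot: [-180.0, 0.6, -9.3]
wrist_force: [-16.5, -1.1, 12.0]
grip_width: 0.0001
grasp_force: 8.6
```

The door is at its hard stop: force rises with no further travel. Back off and verify.

Request:
apply_moves(rows=[{"jaw": 0.0,"travel": [-8,0,0],"twist": 0},{"jaw": 0.0,"travel": [-20,0,0],"twist": 0},{"jaw": 0.0,"travel": [-40,0,0],"twist": 0},{"jaw": 0.0,"travel": [-40,0,-20],"twist": 0},{"jaw": 0.0,"travel": [-20,0,-50],"twist": 0},{"jaw": 0.0,"travel": [0,0,-50],"twist": 0},{"jaw": 0.0,"travel": [0,0,0],"twist": 0},{"jaw": 0.0,"travel": [0,0,0],"twist": 0}])

```text
time: 33.52
ee_pos: [0.4043, -0.2377, 0.1705]
ee_rot: [179.9, -0.1, -9.3]
wrist_force: [0.3, 0.3, -0.8]
grip_width: -0.0002
grasp_force: 0.0
```

```bash
python3 - <<'E'
from h import *
print(ctrl.read_state()["ee_pos"],ctrl.read_state()["wrist_force"])
c=ctrl.calibration("top");t=ctrl.camera("top");cv2.imwrite("pics/top12.png",t[:,:,::-1]);H=hsv(t)
m=((H[...,1]>170)&((H[...,0]<5)|(H[...,0]>175))&(t.max(2)>180)).astype(np.uint8);m[:215]=0;m[315:]=0;m[:,:400]=0;m[:,505:]=0
for q in cv2.findContours(m,0,1)[0]:
    if cv2.contourArea(q)>10: print("door",cv2.boundingRect(q),rect(cast(c,q[:,0],.076)))
m=((H[...,1]>70)&(H[...,0]<22)).astype(np.uint8)
m=cv2.morphologyEx(m,cv2.MORPH_CLOSE,np.ones((5,5)))
for q in cv2.findContours(m,0,1)[0]:
    M=cv2.moments(q)
    if M['m00']>30:
        e=(M['m10']/M['m00'],M['m01']/M['m00'])
        print(M['m00'],np.round(e,1),cast(c,[e],.030)*1000,cv2.boundingRect(q))
# plate outline in port: white mask
MASK["white"]=((0,0,200),(180,70,255))
for q in blobs(t,"white",(438,180,485,225),20): print("plate",cv2.boundingRect(q),rect(cast(c,q,.03)))
V=t.max(2)
for r in range(183,226,3): print(r,' '.join("%3d"%v for v in V[r,440:486:2]))
for q in blobs(t,"orange",(130,240,185,320),20): print("handle",rect(cast(c,q,.055)))
E
```

```text
[ 0.4043 -0.2377  0.1705] [ 0.3103  0.2868 -0.8389]
door (426, 232, 61, 14) [ 532.3 -298.6  137.8    7.5   79.8]
155.5 [161.5 284.5] [[425.811  367.7314  30.    ]] (144, 261, 30, 42)
275.0 [452.6 238.2] [[ 536.0046 -303.764    30.    ]] (419, 229, 69, 18)
270.5 [456.3 208.9] [[ 605.3645 -315.0323   30.    ]] (448, 198, 19, 22)
152.5 [ 54.  197.9] [[623.5094 627.0603  30.    ]] (35, 195, 41, 7)
174.5 [576.6 173.9] [[ 692.4293 -608.7981   30.    ]] (558, 168, 37, 13)
110.5 [311.1 137.5] [[775.0285  29.2973  30.    ]] (303, 129, 18, 15)
185.0 [ 70.9 137.6] [[768.4972 599.3538  30.    ]] (55, 126, 33, 25)
153.5 [257.8 137.7] [[773.2055 156.7483  30.    ]] (248, 123, 21, 22)
1227.0 [  5.8 137.2] [[767.8667 752.2379  30.    ]] (0, 78, 19, 119)
1414.0 [529.4  96.1] [[ 885.9333 -505.1351   30.    ]] (508, 75, 44, 43)
plate (456, 210, 11, 12) [ 586.1 -330.9   32.7   15.9  -48.7]
plate (451, 191, 19, 18) [ 628.3 -322.7   42.3   35.2   79.8]
183  93  97  94  96 131  73  52  25  21  23  30  39  45  55  73  82  85  86  84  82  82  83  84
186  97  94  94  97  95  92  78  26  26  29  24  26  26  85
[... 623 characters left out ...]
7  96  97  96 232 233 255 255 253 255 254 255 255 118  26  25  34  86  86  81  83  85
210 102  97  99  97  95 255 255 246 255 252 255 238 255 250  90  21  22  54  88  84  87  88  87
213  98  98  99  97 162 248 255 253 255 236 255 201 255 215  32  25  27  78  88  86  87  82  86
216 115  97 100  97 241 254 255 220 241 253 255 249 255 201  26  28  27  83  87  86  84  89  84
219 121 114 134 151 131 155 190 242 254 255 255 255 255 134  27  31  23  87  90  88  89  90  85
222 241  99  95  99  97  93  95  99  95  95  97  95  94  94  85  66  57  89  89  88  91  84  86
225 221  99  96  98  99  97  96  96  97  95  91  92  94  93  89  86 104 103 132 113 125 134 136
handle [429.1 368.4  86.6  24.8  33.6]
```

```bash
python3 - <<'E'
from h import *
c=ctrl.calibration("top");V=cv2.imread("pics/top12.png").max(2).astype(float)
u=np.array([.9848,-.1736]);v=np.array([.1736,.9848]);S=np.array([606.4,-312.6])
pts=[]
for r in range(198,218,2):
    a=V[r];x=[i for i in range(458,474) if a[i]>185>=a[i+1]][-1];x+=(a[x]-185)/(a[x]-a[x+1]);pts.append((x,r))
D=cast(c,pts,.03)[:,:2]*1000-S;print(np.c_[D@u,D@v].round(1))
far=[]
for x in range(453,460):
    a=V[:,x];r=[i for i in range(184,198) if a[i]<150<=a[i+1]][0];far.append((x,r+(150-a[r])/(a[r+1]-a[r])))
D=cast(c,far,.03)[:,:2]*1000-S;print(np.c_[D@u,D@v].round(1))
E
```

```text
[[ 30.5 -27.5]
 [ 25.6 -27.7]
 [ 20.7 -27.4]
 [ 15.7 -26.8]
 [ 11.  -27.8]
 [  6.2 -27.9]
 [  1.3 -27.6]
 [ -3.6 -27.2]
 [ -8.4 -27.6]
 [-13.2 -27.9]]
[[41.4 11.4]
 [41.3  9. ]
 [40.3  6.4]
 [40.4  4. ]
 [40.8  1.7]
 [41.3 -0.7]
 [41.6 -3. ]]
```

```bash
python3 -c "
from station import ctrl
print(ctrl.sign_off())"
```

```text
the job is handed in; nothing more can be done
None
```

The job is handed in at about 34 s of the 72 s allowed; the hand-in returned no verdict. By my measurements the plate lies within about 4 mm of the centre of the chamber rails, the door is shut at its stop, the paddle is back standing on its mat, and nothing moved toward the jar, positioner or weight.

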